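# Load the soak-test tray with the full transformer cases

## Robot

A 6-joint arm with a two-finger parallel gripper is mounted at the origin on the work surface. World frame = base frame: x ahead of the robot, y to its left, z up, the work surface at z = 0. Lengths are in m, angles in rad, forces in N, time in s.
With the tool pointing down it reaches from about 0.35 to 0.775 m from the base axis. Payload 5.5 kg.
Tool frame: the origin (TCP) lies at the very end of the fingers, on their centre line; the grasp point (between the pads) lies 19 mm behind it (env.grip_depth is the distance from the TCP to the grasp point, in m); z points along the fingers, y is the direction in which the jaws open and shut (so a half turn about z gives the same grasp; the last joint's range is limited). The gripper opens to 85 mm and grips with 20 to 120 N. Pads are 22 mm wide; open, the fingers measure 114 mm over their backs; the gripper's body (76 mm by 85 mm) begins 54 mm behind the grasp point. The pads swing forward as they close: fully open they stand 13 mm farther back than shut.
Start: joints at [-1.4, 0.313, 0.046, 1.304, 0, 1.431], TCP at [0.176, -0.547, 0.201] pointing down, gripper open.
Joint ranges: [-2.76, 2.76], [-0.86, 1.69], [-1.03, 1.26], [-2.2, 2.34], [-1.47, 1.5], [-3.14, 3.14]. Speed limits (rad/s): [2.57, 2.57, 3.14, 3.14, 3.14, 3.14].

## Interface

Orientations are given as a unit quaternion [w, x, y, z].
In Python, from workcell import env gives the robot as it stands.
- The arm moves only by the tool step_arm, never from a script. Its argument "series" is a list of rows, each a list of 3 entries, a list of its own where there are three numbers: the shift along the world's x, y, z in cm, then the turn about the world's z in rad, then the closure in counts, from 0 (fully open) to 255 (shut). A call has 1 to 5 rows; each row is the pose to reach, as a shift and turn from the pose measured when the call began; what a row does not reach only later rows make up. A row lasts 1/8 s, in which the tool goes at most 62.5 mm and 10.7 degrees, less where a joint would pass 70% of its speed; a pose out of reach is approached as far as the arm can. A call with a gripper value outside its range is refused whole. The fingers move at their own pace and stop on an object; "newtons" is the grip in N (left out, the last holds). Time passes only in rows, so rows that repeat a pose let the fingers close. It gives the time, the measured TCP pose, the force and the opening at its end, in the units of the state.
- env.get_state(): the state, without advancing time (a new reading comes with each control period).
- env.read_camera(name): name is "scene" or "top" or "wrist"; returns a dict with "frame" (384x512x3 uint8, red, green, blue), "vertical_fov" (degrees; the focal length in pixels is half the picture's height over the tangent of half this angle, whatever the lens; pixels are square), "cx", "cy" (the principal point, pixels), "dist_coeffs" ([k1, k2, p1, p2, k3] as OpenCV has them; the pictures are not rectified), "camera_from_world" (4x4, takes a point from world to camera coordinates). Camera axes: x right, y down, z forward; pixel columns grow to the right and rows downward; lengths in m; the calibration is good to about 2 mm. A picture is of the moment at which its call begins. There is no depth.
- env.hand_in(): hands the job in, once; it reports no verdict.
The state is a dict: "clock": time; "joint_pos": joint angles; "qvel": joint speeds; "tau": joint torques, N m; "tcp_pos": TCP position; "orientation": TCP orientation; "wrist_force": force on the tool from outside, world axes, zero at the start; "ft_torque": the same for the moment, N m; "finger_gap": finger opening in m.
Only numpy, scipy, OpenCV 4.12 (cv2) and the standard library are available. Lean on these libraries where they do the work, as an engineer would, in place of code of your own. Each camera call takes 0.05 s, during which the arm holds its last target.

## Task

Make the test bed dead by pulling its isolator knob up until it clicks and stays out by itself. Two of the identical closed cases have a transformer inside: lift the cases in turn to find the two heavy ones and lay them flat in the two bays of the sprung tray, one in each, lid up, and put the empty ones back lid up about where they stood. Once both are loaded, turn the contact clamp clockwise until it clicks past its detent, then push the isolator knob fully home; leave everything else on the bench alone.

Things in the scene. Friction and masses are not known exactly. Their poses are not given: they have to be found in the camera images.
- isolator (a joint): travel of the isolator knob along the upright axis, m: 0 = pushed home, 0.020 = out in its detent. A spring detent holds it at either end; about 7 N takes it over the hump at mid travel, after which it snaps on. It does not turn
- knob_grip (a point): centre of the isolator knob's head, a black round head 40 mm across and 28 mm high on an 18 mm steel stem, on top of the grey console. It moves with the knob: 84 mm above the bench when home, 104 mm when out; the head's underside is 18 mm above the console's top when home
- clamp (a joint): turn of the contact clamp about its upright axis, rad, growing clockwise seen from above: 0 = open, 1.05 = clicked shut (end stop). A detent holds it at either end: about 0.1 N m takes it to dead centre at 0.525, past which it snaps on to 1.05 by itself
- clamp_grip (a point): on the clamp's axis, 82 mm above the bench, 14 mm under the top of its grip: a grey upright bar 64 mm long (this point's own x), 16 mm wide (y), 34 mm high (62 to 96 mm above the bench) on a 60 mm disc. The bar lies along the console's x when open and turns with the clamp
- console: grey control box, 220 x 110 x 50 mm (own x, y, z), fixed to the bench to the left or the right of the cases; origin at the centre of its underside. On its top: the isolator knob 55 mm from the centre towards -x (nearer the robot), the contact clamp 55 mm from the centre towards +x
- test_bed: test bed fixed to the bench on the side opposite the console: a dark base plate 150 x 190 x 8 mm that carries the sprung tray centrally above it; origin at the centre of its underside
- tray_floor (a point): centre of the tray's floor, axes along the test bed's. Flat aluminium tray 138 x 176 mm (own x, y), floor 30 mm above the bench when unloaded; a rim 8 mm wide and a dividing rib 8 mm wide along x through the middle, both 6 mm high, leave two bays, each 122 x 76 mm, centred 42 mm to either side (+y and -y) of this point. Each takes one case, long axis along the tray's x
- tray (a joint): how far the sprung tray has sunk, m: 0 empty, about 1 mm per newton of load (one empty case 1 mm, one full case 5 to 6 mm, two full ones 10 to 12.5 mm), straight down, stop at 15 mm
- case_1: one of four or five identical closed grey plastic cases, 95 x 50 x 45 mm (own x, y, z), paper label on the lid; origin at the centre of the underside. Exactly two of the cases have a transformer inside (0.54 to 0.66 kg), the others are empty (0.13 to 0.17 kg); only their weight tells them apart. A case that reads None from the start is not on the bench
- case_2: one of four or five identical closed grey plastic cases, 95 x 50 x 45 mm (own x, y, z), paper label on the lid; origin at the centre of the underside. Exactly two of the cases have a transformer inside (0.54 to 0.66 kg), the others are empty (0.13 to 0.17 kg); only their weight tells them apart. A case that reads None from the start is not on the bench
- case_3: one of four or five identical closed grey plastic cases, 95 x 50 x 45 mm (own x, y, z), paper label on the lid; origin at the centre of the underside. Exactly two of the cases have a transformer inside (0.54 to 0.66 kg), the others are empty (0.13 to 0.17 kg); only their weight tells them apart. A case that reads None from the start is not on the bench
- case_4: one of four or five identical closed grey plastic cases, 95 x 50 x 45 mm (own x, y, z), paper label on the lid; origin at the centre of the underside. Exactly two of the cases have a transformer inside (0.54 to 0.66 kg), the others are empty (0.13 to 0.17 kg); only their weight tells them apart. A case that reads None from the start is not on the bench
- case_5: one of four or five identical closed grey plastic cases, 95 x 50 x 45 mm (own x, y, z), paper label on the lid; origin at the centre of the underside. Exactly two of the cases have a transformer inside (0.54 to 0.66 kg), the others are empty (0.13 to 0.17 kg); only their weight tells them apart. A case that reads None from the start is not on the bench
- coil: bystander: copper-coloured ring coil lying flat, 50 mm across, 26 mm high, among the cases
- reel: bystander: grey solder reel, 64 mm across, 40 mm high
- mug: bystander: white mug, 80 mm across, 90 mm high
- cleaner: bystander: white bottle, 56 mm across, 130 mm high
- meter: bystander: black hand-held meter, 150 x 80 x 35 mm

How it is judged:
On the way, in this order (a step that is already met when the one before it is completed fails the run):
1. the isolator knob is pulled out to its detent and stays out when let go (value of joint isolator above 0.016 m and contact force between the fingers and isolator below 0.3 N), for 0.3 s.
2. with the knob out, the two heavy cases lie in the tray's bays (it has sunk over 9 mm), and every case is let go and at rest in a bay or on the bench (value of joint isolator above 0.016 m and value of joint tray above 0.009 m and ((x of case_1 in the frame of tray_floor between -0.03 and 0.03 m and y of case_1 in the frame of tray_floor between 0.02 and 0.07 m and z of case_1 in the frame of tray_floor between -0.004 and 0.004 m) or (x of case_1 in the frame of tray_floor between -0.03 and 0.03 m and y of case_1 in the frame of tray_floor between -0.07 and -0.02 m and z of case_1 in the frame of tray_floor between -0.004 and 0.004 m) or (height (world z) of case_1 below 0.005 m and distance of case_1 from where it was at the start of the episode below 0.12 m)) and angle between each of case_1, case_2, case_3, case_4, case_5's own z axis and vertical below 0.1 rad and linear speed of each of case_1, case_2, case_3, case_4, case_5 below 0.03 m/s and contact force between each of case_1, case_2, case_3, case_4, case_5 and the fingers below 0.3 N and ((x of case_2 in the frame of tray_floor between -0.03 and 0.03 m and y of case_2 in the frame of tray_floor between 0.02 and 0.07 m and z of case_2 in the frame of tray_floor between -0.004 and 0.004 m) or (x of case_2 in the frame of tray_floor between -0.03 and 0.03 m and y of case_2 in the frame of tray_floor between -0.07 and -0.02 m and z of case_2 in the frame of tray_floor between -0.004 and 0.004 m) or (height (world z) of case_2 below 0.005 m and distance of case_2 from where it was at the start of the episode below 0.12 m)) and ((x of case_3 in the frame of tray_floor between -0.03 and 0.03 m and y of case_3 in the frame of tray_floor between 0.02 and 0.07 m and z of case_3 in the frame of tray_floor between -0.004 and 0.004 m) or (x of case_3 in the frame of tray_floor between -0.03 and 0.03 m and y of case_3 in the frame of tray_floor between -0.07 and -0.02 m and z of case_3 in the frame of tray_floor between -0.004 and 0.004 m) or (height (world z) of case_3 below 0.005 m and distance of case_3 from where it was at the start of the episode below 0.12 m)) and ((x of case_4 in the frame of tray_floor between -0.03 and 0.03 m and y of case_4 in the frame of tray_floor between 0.02 and 0.07 m and z of case_4 in the frame of tray_floor between -0.004 and 0.004 m) or (x of case_4 in the frame of tray_floor between -0.03 and 0.03 m and y of case_4 in the frame of tray_floor between -0.07 and -0.02 m and z of case_4 in the frame of tray_floor between -0.004 and 0.004 m) or (height (world z) of case_4 below 0.005 m and distance of case_4 from where it was at the start of the episode below 0.12 m)) and ((x of case_5 in the frame of tray_floor between -0.03 and 0.03 m and y of case_5 in the frame of tray_floor between 0.02 and 0.07 m and z of case_5 in the frame of tray_floor between -0.004 and 0.004 m) or (x of case_5 in the frame of tray_floor between -0.03 and 0.03 m and y of case_5 in the frame of tray_floor between -0.07 and -0.02 m and z of case_5 in the frame of tray_floor between -0.004 and 0.004 m) or (height (world z) of case_5 below 0.005 m and distance of case_5 from where it was at the start of the episode below 0.12 m))), for 0.3 s.
3. the contact clamp is turned past its click (value of joint clamp above 0.9 rad), for 0.2 s.
4. the knob is pushed home (value of joint isolator below 0.003 m), for 0.2 s.
At the end, for the whole second after the job is handed in: Knob home (under 3 mm) and let go; clamp past 0.9 rad; the two heavy cases flat in the tray, one in each bay (tray sunk over 9 mm: no other pair does that); the other cases on the bench within 120 mm of their start; all cases upright within 0.1 rad and at rest (value of joint clamp above 0.9 rad and value of joint isolator below 0.003 m and contact force between the fingers and isolator below 0.3 N and value of joint tray above 0.009 m and ((x of case_1 in the frame of tray_floor between -0.03 and 0.03 m and y of case_1 in the frame of tray_floor between 0.02 and 0.07 m and z of case_1 in the frame of tray_floor between -0.004 and 0.004 m) or (x of case_1 in the frame of tray_floor between -0.03 and 0.03 m and y of case_1 in the frame of tray_floor between -0.07 and -0.02 m and z of case_1 in the frame of tray_floor between -0.004 and 0.004 m) or (height (world z) of case_1 below 0.005 m and distance of case_1 from where it was at the start of the episode below 0.12 m)) and angle between each of case_1, case_2, case_3, case_4, case_5's own z axis and vertical below 0.1 rad and linear speed of each of case_1, case_2, case_3, case_4, case_5 below 0.03 m/s and contact force between each of case_1, case_2, case_3, case_4, case_5 and the fingers below 0.3 N and ((x of case_2 in the frame of tray_floor between -0.03 and 0.03 m and y of case_2 in the frame of tray_floor between 0.02 and 0.07 m and z of case_2 in the frame of tray_floor between -0.004 and 0.004 m) or (x of case_2 in the frame of tray_floor between -0.03 and 0.03 m and y of case_2 in the frame of tray_floor between -0.07 and -0.02 m and z of case_2 in the frame of tray_floor between -0.004 and 0.004 m) or (height (world z) of case_2 below 0.005 m and distance of case_2 from where it was at the start of the episode below 0.12 m)) and ((x of case_3 in the frame of tray_floor between -0.03 and 0.03 m and y of case_3 in the frame of tray_floor between 0.02 and 0.07 m and z of case_3 in the frame of tray_floor between -0.004 and 0.004 m) or (x of case_3 in the frame of tray_floor between -0.03 and 0.03 m and y of case_3 in the frame of tray_floor between -0.07 and -0.02 m and z of case_3 in the frame of tray_floor between -0.004 and 0.004 m) or (height (world z) of case_3 below 0.005 m and distance of case_3 from where it was at the start of the episode below 0.12 m)) and ((x of case_4 in the frame of tray_floor between -0.03 and 0.03 m and y of case_4 in the frame of tray_floor between 0.02 and 0.07 m and z of case_4 in the frame of tray_floor between -0.004 and 0.004 m) or (x of case_4 in the frame of tray_floor between -0.03 and 0.03 m and y of case_4 in the frame of tray_floor between -0.07 and -0.02 m and z of case_4 in the frame of tray_floor between -0.004 and 0.004 m) or (height (world z) of case_4 below 0.005 m and distance of case_4 from where it was at the start of the episode below 0.12 m)) and ((x of case_5 in the frame of tray_floor between -0.03 and 0.03 m and y of case_5 in the frame of tray_floor between 0.02 and 0.07 m and z of case_5 in the frame of tray_floor between -0.004 and 0.004 m) or (x of case_5 in the frame of tray_floor between -0.03 and 0.03 m and y of case_5 in the frame of tray_floor between -0.07 and -0.02 m and z of case_5 in the frame of tray_floor between -0.004 and 0.004 m) or (height (world z) of case_5 below 0.005 m and distance of case_5 from where it was at the start of the episode below 0.12 m))); the robot touches nothing.
It fails at once if a bystander is shoved more than 60 mm or knocked over (distance of any of coil, reel, mug, cleaner, meter from where it was at the start of the episode above 0.06 m or angle between any of coil, reel, mug, cleaner, meter's own z axis and vertical above 0.6 rad).
Of case_1, case_3, case_5 only 2 to 3 are there at a start; the rules pass over those that are not, and their reading is None.
At some moment in a run one of case_1, case_2, case_3, case_4, case_5 may be knocked a few centimetres aside while the robot is not near it.
Once in a run the grip may slacken for a moment while it holds something.
It also fails if it takes over 210 s, if anything falls off the work surface, if the arm or the gripper's body presses on something with over 40 N, if the wrist force passes 120 N, or if a joint passes its speed limit or range.

## Working session

There is one attempt and no reset: what is moved stays moved. The work goes in short steps, Python scripts to look and compute and a tool call to move; the robot and the scene stay as the last step left them, time stands still between calls to the robot, and variables do not carry over. Pictures are saved under pics/ and viewed, and the job is handed in when it is done.

Besides the shell and the picture viewer there is one more tool, called after "Emit:" by a JSON object that holds its "op" and its "data". step_arm: Moves the arm, as the interface text tells. Its arguments: {"type":"object","properties":{"series":{"type":"array"},"newtons":{"type":"number"}},"required":["series"]}

```bash
ls; mkdir -p pics
cat > h.py <<'E'
import numpy as np, cv2
from workcell import env
def cam(n):
    c=env.read_camera(n); f=c["frame"]; H=f.shape[0]
    fl=H/2/np.tan(np.radians(c["vertical_fov"])/2)
    K=np.array([[fl,0,c["cx"]],[0,fl,c["cy"]],[0,0,1.]])
    return dict(f=f,K=K,d=np.array(c["dist_coeffs"],float),T=np.array(c["camera_from_world"]))
def save(c,name,scale=1.5,crop=None):
    f=c["f"]
    if crop: f=f[crop[1]:crop[3],crop[0]:crop[2]]
    f=cv2.resize(f,None,fx=scale,fy=scale,interpolation=cv2.INTER_CUBIC)
    cv2.imwrite("pics/"+name,f[:,:,::-1])
def back(c,uv,z):
    u=cv2.undistortPoints(np.array(uv,float).reshape(-1,1,2),c["K"],c["d"]).reshape(-1,2)
    R=c["T"][:3,:3];t=c["T"][:3,3];o=-R.T@t
    d=np.c_[u,np.ones(len(u))]@R
    return o+d*((z-o[2])/d[:,2])[:,None]
def proj(c,P):
    rv=cv2.Rodrigues(c["T"][:3,:3])[0]
    return cv2.projectPoints(np.array(P,float).reshape(-1,3),rv,c["T"][:3,3],c["K"],c["d"])[0].reshape(-1,2)
E
python3 - <<'E'
from h import *
print(env.get_state())
for n in ["top","scene"]:
    c=cam(n); save(c,n+"0.png"); np.savez(n+"0.npz",**c); print(n,c["K"],c["d"],-c["T"][:3,:3].T@c["T"][:3,3])
E
```

```text
pics
{'clock': 0.0, 'joint_pos': array([-1.39960703e+00,  3.14011746e-01,  4.49357615e-02,  1.30358311e+00,
       -2.07063637e-05,  1.43120599e+00]), 'qvel': array([ 0.00028649,  0.00101977, -0.00014837,  0.0003998 , -0.00096312,
       -0.00183266]), 'tau': array([ 6.60742589e-04, -4.80626392e+01,  2.98532653e+01,  1.93888927e-02,
       -2.83114366e-05, -1.19567468e-05]), 'tcp_pos': array([ 0.17572491, -0.54687862,  0.19968479]), 'orientation': array([-9.31102846e-04,  9.87950846e-01,  1.54765170e-01, -2.50666341e-05]), 'wrist_force': array([-0.01244132, -0.1995381 ,  0.02364508]), 'ft_torque': array([-0.01696841, -0.01792152, -0.02282587]), 'finger_gap': 0.08524775916668585}
top [[383.55592883   0.         251.88635598]
 [  0.         383.55592883 192.75730093]
 [  0.           0.           1.        ]] [-0.03022399  0.          0.          0.          0.        ] [0.5406982  0.02327823 0.98347271]
scene [[367.19764031   0.         259.06953633]
 [  0.         367.19764031 197.1646568 ]
 [  0.           0.           1.        ]] [-0.06351895  0.          0.          0.          0.        ] [1.05789463 0.34820604 0.75344117]
```

View pics/top0.png

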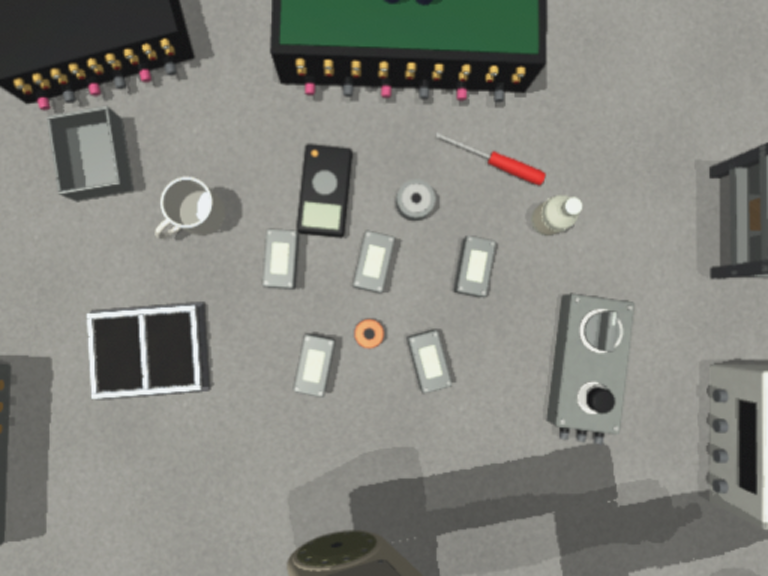

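View pics/scene0.png

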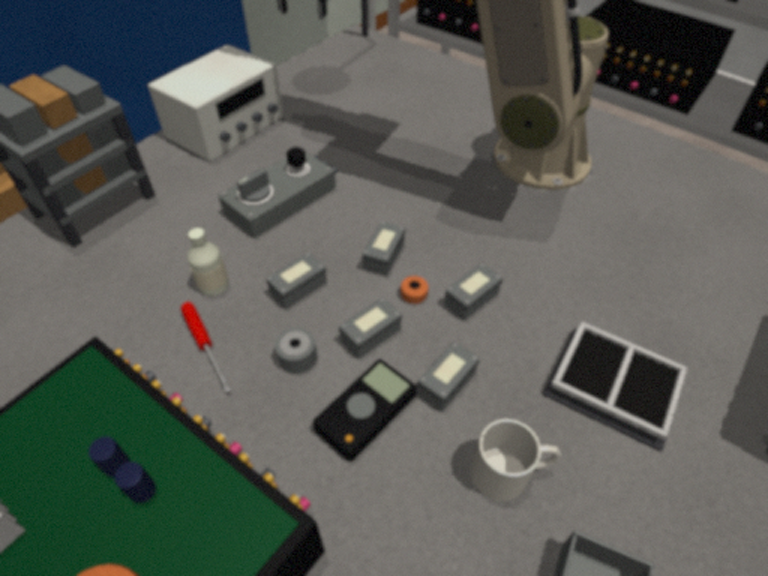

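```bash
cat > cases.py <<'E'
from h import *
def labels(c):
    f=c["f"].astype(int); 
    m=((f.min(2)>175)&(f[:,:,0]-f[:,:,2]>8)).astype(np.uint8)
    n,l,s,ce=cv2.connectedComponentsWithStats(m)
    out=[]
    for i in range(1,n):
        if 120<s[i,4]<900:
            ys,xs=np.where(l==i)
            W=back(c,np.c_[xs,ys],0.045)[:,:2]
            r=cv2.minAreaRect((W*1000).astype(np.float32))
            cov=np.cov(W.T); w,v=np.linalg.eigh(cov); a=np.arctan2(v[1,1],v[0,1])
            a=(a+np.pi/2)%np.pi-np.pi/2
            out.append((W.mean(0),a,np.sqrt(12*w[::-1]),s[i,4],ce[i]))
    return out
if __name__=="__main__":
    c=cam("top")
    for o in labels(c): print(np.round(o[0],4),"ang %.3f"%o[1],np.round(o[2],3),o[3],np.round(o[4]))
E
python3 cases.py
python3 - <<'E'
from h import *
c=dict(np.load("top0.npz"))
save(c,"z1.png",6,(355,190,430,290)); save(c,"z2.png",6,(50,195,145,270)); save(c,"z3.png",4,(170,150,340,270))
E
```

```text
[ 0.7189 -0.305 ] ang 0.394 [0.047 0.028] 180 [371. 142.]
[0.7046 0.0859] ang 1.488 [0.055 0.036] 327 [214. 143.]
[0.6329 0.152 ] ang -0.055 [0.051 0.029] 246 [186. 172.]
[ 0.6317 -0.0021] ang -0.202 [0.051 0.028] 241 [249. 174.]
[ 0.6283 -0.1718] ang -0.180 [0.051 0.028] 234 [318. 177.]
[ 0.4696 -0.0975] ang 0.293 [0.051 0.028] 243 [287. 241.]
[0.4599 0.0917] ang -0.159 [0.051 0.028] 245 [209. 243.]
```

View pics/z1.png

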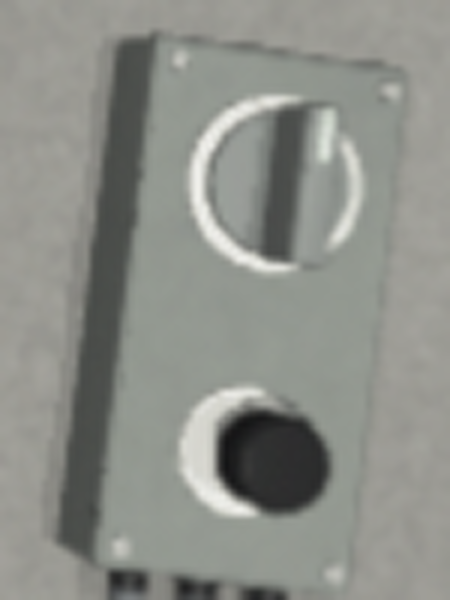

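View pics/z2.png

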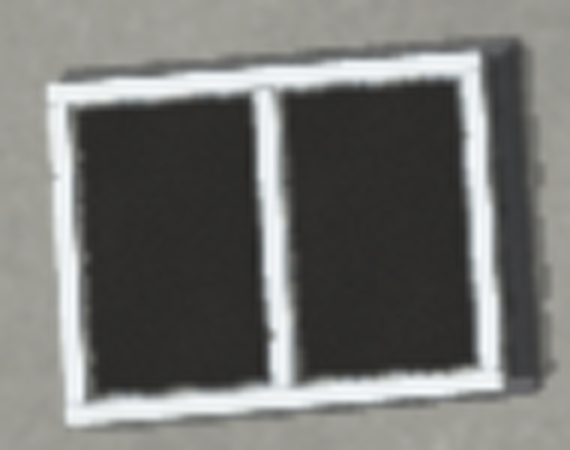

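View pics/z3.png

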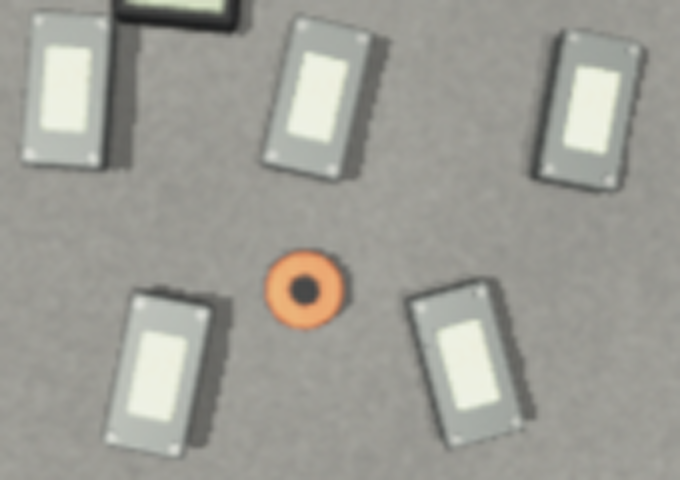

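Run:
```python
from h import *
c=dict(np.load("top0.npz"))
cons=back(c,np.array([[158,35],[405,70],[350,590],[97,565]])/6+[355,190],0.05)
print(cons.round(4)); 
print("ctr",cons.mean(0)); e=cons[0]+cons[1]-cons[2]-cons[3]; print("len",np.linalg.norm(e)/2,"ang",np.arctan2(e[1],e[0]))
e/=np.linalg.norm(e); print("knob pred",cons.mean(0)-.055*e,"clamp pred",cons.mean(0)+.055*e)
print("knob meas",back(c,np.array([[272,460]])/6+[355,190],0.084), "top", back(c,np.array([[283,462]])/6+[355,190],0.098),"disc",back(c,np.array([[277,183]])/6+[355,190],0.052))
t=back(c,np.array([[48,85],[480,52],[502,385],[67,425]])/6+[50,195],0.036)
print(t.round(4),t.mean(0)); e=t[0]+t[1]-t[2]-t[3]; print(np.linalg.norm(e)/2,np.arctan2(e[1],e[0]))
e=t[0]+t[3]-t[1]-t[2]; print(np.linalg.norm(e)/2,np.arctan2(e[1],e[0]))
# meter corners, coil etc
p=lambda u,z: print(back(c,np.array(u)/1.5,z).round(3).tolist())
p([[305,145],[352,148],[345,236],[298,232]],0.035)
p([[369,333]],0.026); p([[416,200]],0.04);p([[187,195]],0.09)
```

```text
[[ 0.5847 -0.3308  0.05  ]
 [ 0.5724 -0.4357  0.05  ]
 [ 0.3582 -0.4131  0.05  ]
 [ 0.3675 -0.307   0.05  ]]
ctr [ 0.47070541 -0.37166355  0.05      ]
len 0.21694815653368776 ang -0.10703484156679344
knob pred [ 0.41602016 -0.36578787  0.05      ] clamp pred [ 0.52539066 -0.37753924  0.05      ]
knob meas [[ 0.41570926 -0.36516833  0.084     ]] top [[ 0.41692748 -0.36352034  0.098     ]] disc [[ 0.52466877 -0.38046459  0.052     ]]
[[0.5349 0.4627 0.036 ]
 [0.5523 0.2877 0.036 ]
 [0.4173 0.2743 0.036 ]
 [0.3976 0.4494 0.036 ]] [0.47553217 0.36852915 0.036     ]
0.1368065035651254 0.09766439946283129
0.17599668561817491 1.6762029604893176
[[0.824, 0.116, 0.035], [0.821, 0.038, 0.035], [0.673, 0.046, 0.035], [0.677, 0.123, 0.035]]
[[0.513, 0.002, 0.026]]
[[0.735, -0.071, 0.04]]
[[0.723, 0.291, 0.09]]
```

Emit:
{"op": "step_arm", "data": {"series": [[[5, 4, 0], -0.085, 0], [[10, 8, 0], -0.17, 0], [[15, 12, 0], -0.25, 0], [[20, 15, 0], -0.34, 0], [[24, 18.1, 0], -0.42, 0]], "newtons": 60}}

```text
clock: 0.78
tcp_pos: [0.4175, -0.3645, 0.1997]
orientation: [-0.001, 0.998, -0.056, 0.0]
wrist_force: [0.5, -0.9, 0.5]
finger_gap: 0.0852
```

Run:
```python
from h import *
c=cam("wrist"); save(c,"w1.png",1.5); s=env.get_state(); print(s["tcp_pos"])
print(proj(c,[[.416,-.3655,.098],[.416,-.3655,.050],[.5254,-.3775,.096]])*1.5)
np.savez("w1.npz",**c)
```

```text
[ 0.42124484 -0.36060965  0.19969449]
[[384.65721843 276.50560188]
 [384.18949269 259.04961591]
 [384.65912122  68.50128142]]
```

View pics/w1.png

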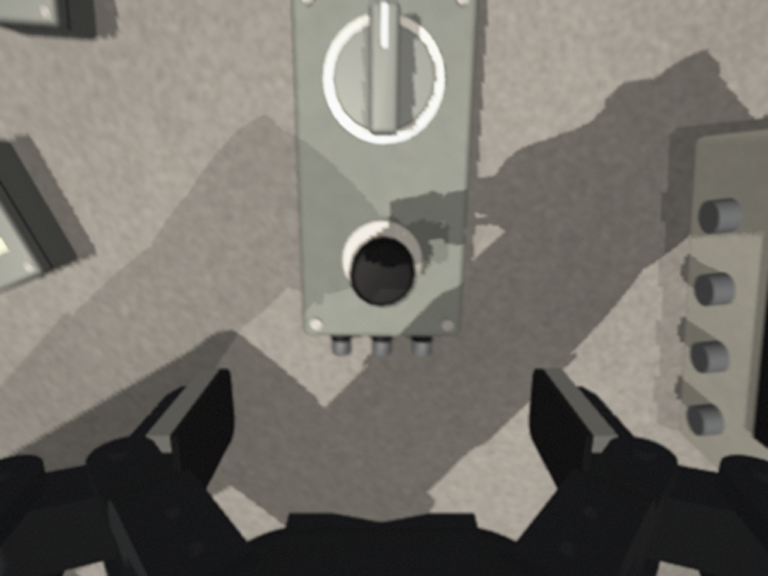

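Emit:
{"op": "step_arm", "data": {"series": [[[-0.4, -0.4, -3], 0, 0], [[-0.4, -0.4, -7], 0, 0], [[-0.4, -0.4, -10], 0, 0], [[-0.4, -0.4, -13.3], 0, 0], [[-0.4, -0.4, -13.3], 0, 0]]}}

```text
clock: 1.45
tcp_pos: [0.4153, -0.3626, 0.064]
orientation: [-0.004, 0.999, -0.054, -0.001]
wrist_force: [0.7, -0.7, 0.2]
finger_gap: 0.0852
```

Run:
```python
from h import *
s=env.get_state(); print(s["tcp_pos"],s["wrist_force"])
c=cam("wrist"); save(c,"w2.png",1.2)
c=cam("scene"); save(c,"s2.png",4,(140,80,260,170))
```

```text
[ 0.4152535  -0.36262492  0.06402197] [ 0.71351877 -0.70654143  0.24173611]
```

View pics/s2.png

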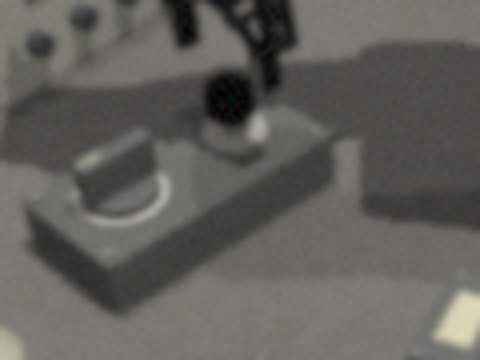

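View pics/w2.png

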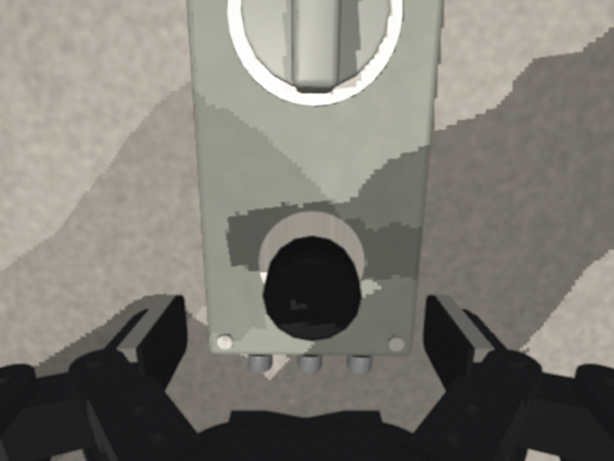

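Run:
```python
from h import *
s=env.get_state(); t=s["tcp_pos"];print(t,s["orientation"])
c=cam("wrist"); z=t[2]
print(proj(c,[t,t+[0,0,.019],[.416,-.3655,.098],[.416,-.3655,.084]])*1.2, -c["T"][:3,:3].T@c["T"][:3,3])
for h,px in((.098,[312,289]),): print(back(c,np.array([px])/1.2,h))
# left/right extents, front edge
print(back(c,np.array([[312,237],[312,340],[264,289],[361,289]])/1.2,.098))
```

```text
[ 0.4171832  -0.36479417  0.0671838 ] [-0.00224135  0.99851608 -0.05439446  0.00136051]
[[306.66214582 270.96639724]
 [306.69597544 287.21176213]
 [308.82440169 301.80659075]
 [308.62797978 287.55363805]] [ 0.48388123 -0.37187074  0.24151042]
[[ 0.42128681 -0.36731047  0.098     ]]
[[ 0.44230764 -0.36950624  0.098     ]
 [ 0.39909031 -0.36499101  0.098     ]
 [ 0.42329556 -0.34867186  0.098     ]
 [ 0.41924488 -0.38631647  0.098     ]]
```

Emit:
{"op": "step_arm", "data": {"series": [[[0.2, -0.2, 0], 0, 60], [[0.2, -0.2, 0], 0, 100], [[0.2, -0.2, 0], 0, 140], [[0.2, -0.2, 0], 0, 180], [[0.2, -0.2, 0], 0, 180]], "newtons": 50}}

```text
clock: 2.22
tcp_pos: [0.4197, -0.3673, 0.0679]
orientation: [-0.002, 0.999, -0.054, 0.002]
wrist_force: [1.1, -0.5, -0.5]
finger_gap: 0.0253
```

Run:
```python
from h import *
s=env.get_state(); print(s["tcp_pos"],s["wrist_force"],s["finger_gap"])
c=cam("wrist"); save(c,"w3.png",1.2)
c=cam("scene"); save(c,"s3.png",5,(170,80,260,150))
```

```text
[ 0.41967042 -0.36730132  0.06792054] [ 1.07839004 -0.54435567 -0.50115342] 0.025346108834966633
```

View pics/s3.png

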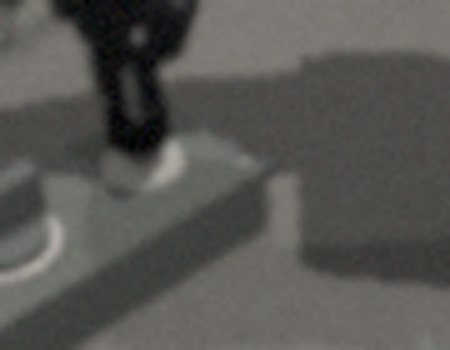

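View pics/w3.png

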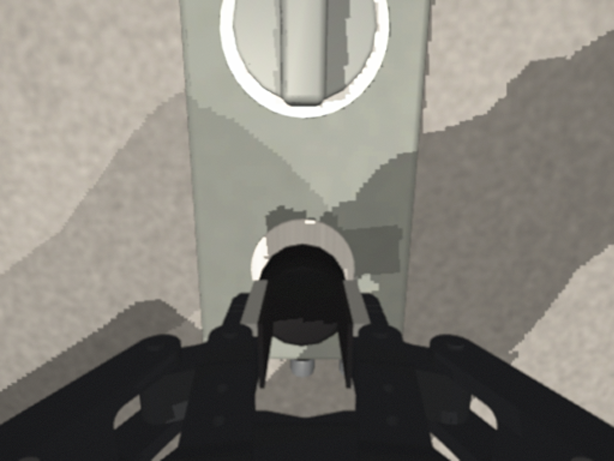

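Emit:
{"op": "step_arm", "data": {"series": [[[0, 0, 0], 0, 200], [[0, 0, 0], 0, 220]]}}

```text
clock: 2.58
tcp_pos: [0.4196, -0.3672, 0.0678]
orientation: [-0.002, 0.999, -0.054, 0.002]
wrist_force: [-0.9, 0.2, -0.6]
finger_gap: 0.0119
```

Run:
```python
from h import *
s=env.get_state(); t=s["tcp_pos"];print(t,s["wrist_force"],s["finger_gap"])
c=cam("wrist"); save(c,"w4.png",4,(170,180,340,320))
c2=(t+[0.0,0,0])
for dx in (-.011,0,.011):
  for dz in (0,.02,.04): print(dx,dz,(proj(c,[t+[dx,.012,dz]])[0]-[170,180])*4)
for z in (.07,.084,.098): print(z,(proj(c,[[.418,-.366,z]])[0]-[170,180])*4)
```

```text
[ 0.41962482 -0.36723771  0.06780124] [-0.85681331  0.24431397 -0.59960996] 0.011941646727677127
-0.011 0 [266.73303368 263.57515008]
-0.011 0.02 [258.44180637 328.7710382 ]
-0.011 0.04 [248.01951355 410.70329067]
0 0 [257.16963026 191.92323112]
0 0.02 [247.63421735 249.9533901 ]
0 0.04 [235.60280426 323.15653053]
0.011 0 [247.30066707 118.02229136]
0.011 0.02 [236.44131318 168.38230231]
0.011 0.04 [222.68543856 232.16145763]
0.07 [334.36427647 200.77593664]
0.084 [333.9417185  241.20175626]
0.098 [333.44653249 288.57576064]
```

View pics/w4.png

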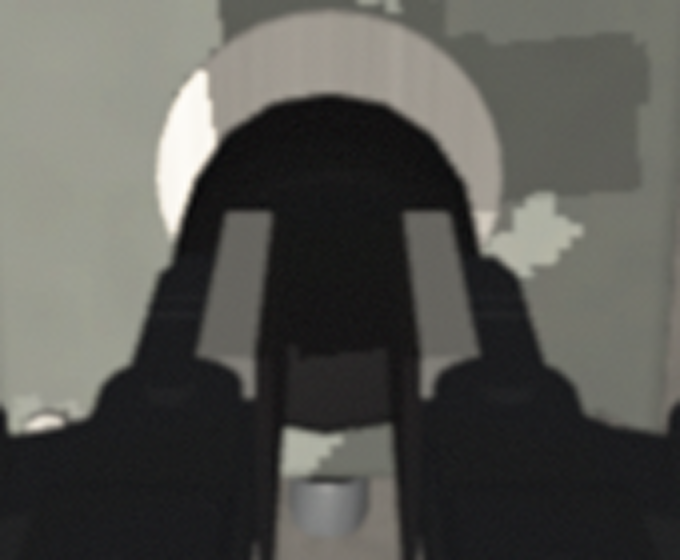

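Run:
```python
from h import *
s=env.get_state(); t=s["tcp_pos"]; print(t,s["joint_pos"])
c=cam("scene")
f=c["f"].copy()
save(c,"s4.png",8,(180,80,250,140))
im=cv2.imread("pics/s4.png")
def mark(P,col):
    u=(proj(c,[P])[0]+.5-[180,80])*8; cv2.circle(im,tuple(int(v) for v in u),5,col,-1)
mark(t,(0,0,255)); mark(t+[0,0,.03],(0,255,255)); mark([.418,-.366,.05],(0,255,0)); mark([.418,-.366,.098],(255,0,0))
im=cv2.convertScaleAbs(im,alpha=2); cv2.imwrite("pics/s4.png",im)
```

```text
[ 0.41963093 -0.36728207  0.06784336] [-0.86592995  0.35395946 -0.23250979  0.98414054  0.00501143  2.38446205]
```

View pics/s4.png

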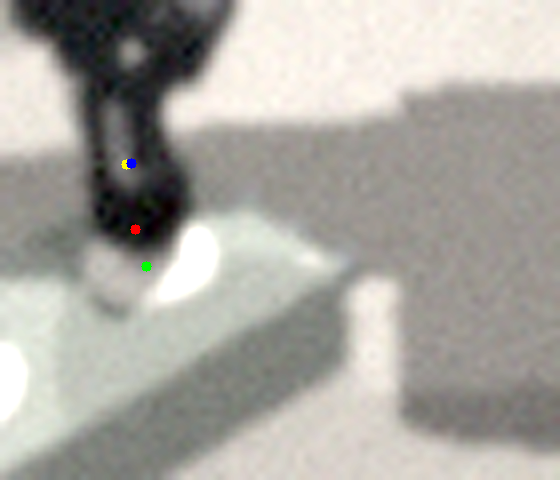

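Emit:
{"op": "step_arm", "data": {"series": [[[0, 0, 1], 0, 220], [[0, 0, 2], 0, 220], [[0, 0, 3], 0, 220], [[0, 0, 4], 0, 220], [[0, 0, 4], 0, 220]]}}

```text
clock: 3.3
tcp_pos: [0.4202, -0.368, 0.1091]
orientation: [-0.001, 0.999, -0.054, 0.003]
wrist_force: [0.3, -0.3, 0.2]
finger_gap: 0.0117
```

Run:
```python
from h import *
s=env.get_state(); t=s["tcp_pos"];print(t,s["wrist_force"],s["finger_gap"])
c=cam("wrist"); save(c,"w5.png",1.5)
c=cam("scene"); save(c,"s5.png",5,(170,50,260,150))
c=cam("top"); save(c,"t5.png",5,(355,190,430,290))
```

```text
[ 0.42023214 -0.36795262  0.10913173] [ 0.34728219 -0.25176784  0.17645023] 0.011728193925122704
```

View pics/w5.png

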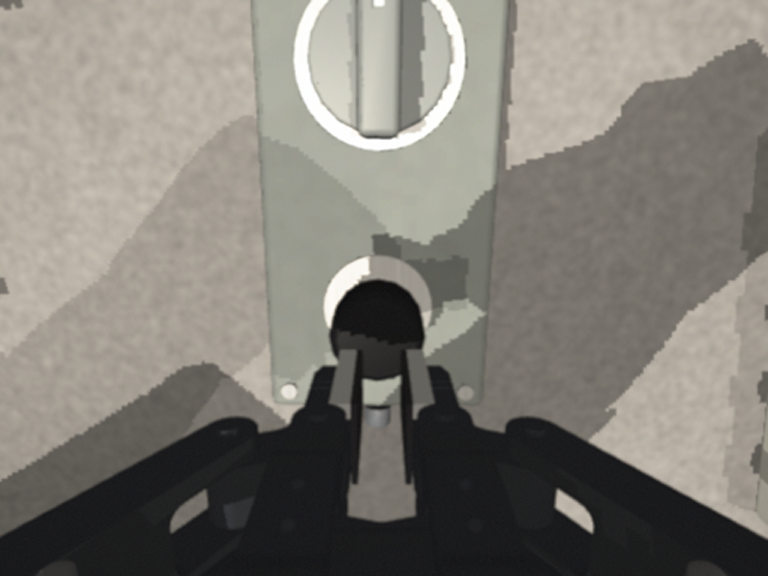

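View pics/s5.png

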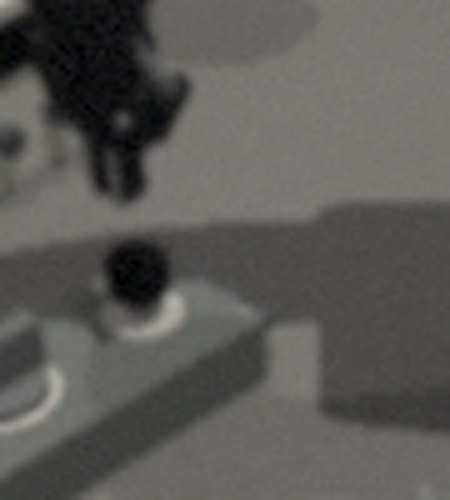

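Run:
```python
from h import *
s=env.get_state(); t=s["tcp_pos"];print(t)
c=cam("scene"); w=cam("wrist")
R=np.array([[1,0,0],[0,-1,0],[0,0,-1]])
for b in (0,.01,.02,.03,.04): print(b,proj(c,[t+[0,0,b]]),proj(w,[t+[0,0,b]])*1.5,proj(w,[t+[0.011,0,b]])*1.5)
# tip front center in wrist at (380,350)/1.5 ; scene (195,90)
def ray(c,uv):
    a=back(c,[uv],0.3)[0];b=back(c,[uv],0.0)[0];return a,(b-a)/np.linalg.norm(b-a)
a1,d1=ray(c,(195,90.));a2,d2=ray(w,(380/1.5,350/1.5))
A=np.c_[d1,-d2];k=np.linalg.lstsq(A,a2-a1,rcond=None)[0];print(a1+d1*k[0],a2+d2*k[1])
```

```text
[ 0.41950831 -0.36709941  0.10760717]
0 [[194.96523497  97.33738852]] [[383.48939552 338.65009679]] [[380.28323041 310.798068  ]]
0.01 [[194.56479263  94.51127526]] [[383.53528156 348.8032818 ]] [[380.15133507 319.5693906 ]]
0.02 [[194.15950643  91.64802075]] [[383.58650886 360.13387722]] [[380.00388143 329.37520478]]
0.03 [[193.74930111  88.74696498]] [[383.64406936 372.85967254]] [[379.83794038 340.41023662]]
0.04 [[193.33410039  85.80743492]] [[383.70921725 387.25581185]] [[379.6497972  352.92143033]]
[ 0.41873749 -0.36327312  0.134417  ] [ 0.42493972 -0.36650769  0.13173072]
```

View pics/t5.png

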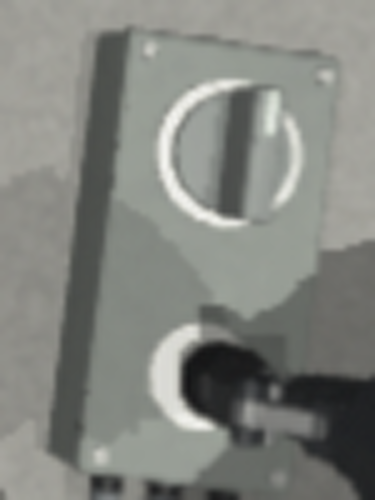

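Emit:
{"op": "step_arm", "data": {"series": [[[0, 0, -2], 0, 220], [[0, 0, -3.5], 0, 220], [[0, 0, -3.8], 0, 220], [[0, 0, -4.1], 0, 220], [[0, 0, -4.1], 0, 220]]}}

```text
clock: 4.18
tcp_pos: [0.4195, -0.3671, 0.0666]
orientation: [-0.002, 0.999, -0.054, 0.002]
wrist_force: [-0.6, 0.3, 0.0]
finger_gap: 0.0118
```

Emit:
{"op": "step_arm", "data": {"series": [[[0, 0, -0.3], 0, 220], [[0, 0, -0.3], 0, 220]]}}

```text
clock: 4.42
tcp_pos: [0.42, -0.3677, 0.0655]
orientation: [-0.001, 0.999, -0.054, 0.002]
wrist_force: [-2.4, 2.2, 8.8]
finger_gap: 0.0114
```

Emit:
{"op": "step_arm", "data": {"series": [[[0, 0, -0.3], 0, 220], [[0, 0, -0.3], 0, 220]]}}

```text
clock: 4.68
tcp_pos: [0.4201, -0.3678, 0.0654]
orientation: [-0.0, 0.999, -0.054, 0.003]
wrist_force: [-4.3, 4.2, 16.7]
finger_gap: 0.0117
```

Emit:
{"op": "step_arm", "data": {"series": [[[0, 0, 2], 0, 180], [[0, 0, 3.5], 0, 60], [[0, 0, 3.5], 0, 0], [[0, 0, 3.5], 0, 0], [[0, 0, 3.5], 0, 0]]}}

```text
clock: 5.3
tcp_pos: [0.4197, -0.3674, 0.0994]
orientation: [-0.001, 0.999, -0.054, 0.002]
wrist_force: [1.4, 0.8, 0.8]
finger_gap: 0.0855
```

Run:
```python
from h import *
s=env.get_state(); t=s["tcp_pos"];print(t,s["wrist_force"],s["finger_gap"])
c=cam("wrist"); save(c,"w6.png",1.5)
for b in (0,.01,.02,.03,.04,.05): print(b,proj(c,[t+[0,.0425,b],t+[0.011,.0425,b],t+[-.011,.0425,b]]).round()*1.5)
c=cam("scene"); save(c,"s6.png",5,(150,50,260,150))
for b in (0,.02,.04): print(b,(proj(c,[t+[0,.0425,b],t+[0,-.0425,b]])-[150,50])*5)
```

```text
[ 0.41970523 -0.3673519   0.0994359 ] [1.42760994 0.83204287 0.81506839] 0.08545948616755558
0 [[271.5 349.5]
 [265.5 322.5]
 [276.  376.5]]
0.01 [[265.5 361.5]
 [259.5 331.5]
 [270.  388.5]]
0.02 [[258. 372.]
 [252. 342.]
 [264. 402.]]
0.03 [[250.5 385.5]
 [244.5 354. ]
 [256.5 417. ]]
0.04 [[243.  400.5]
 [235.5 367.5]
 [249.  433.5]]
0.05 [[232.5 418.5]
 [225.  382.5]
 [240.  453. ]]
0 [[277.72719429 273.27062069]
 [175.76295489 223.78136777]]
0.02 [[274.36054683 244.99171519]
 [171.18329665 195.78242573]]
0.04 [[270.91004105 215.94811674]
 [166.49465315 167.05750713]]
```

View pics/w6.png

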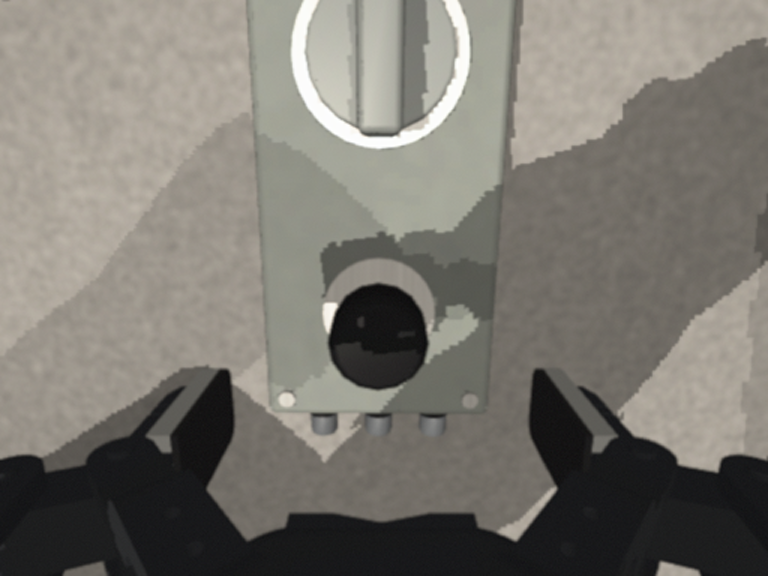

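View pics/s6.png

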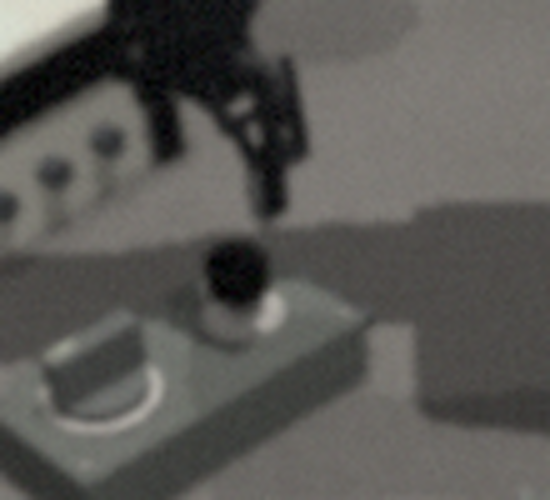

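Emit:
{"op": "step_arm", "data": {"series": [[[0.3, 0, -3], 0, 0], [[0.3, 0, -4.5], 0, 0], [[0.3, 0, -5.5], 0, 0], [[0.3, 0, -6.3], 0, 0], [[0.3, 0, -6.5], 0, 0]], "newtons": 50}}

```text
clock: 6.02
tcp_pos: [0.4227, -0.3674, 0.0344]
orientation: [-0.001, 0.999, -0.054, 0.002]
wrist_force: [0.6, 0.5, 0.3]
finger_gap: 0.0852
```

Emit:
{"op": "step_arm", "data": {"series": [[[0, 0, 0], 0, 60], [[0, 0, 0], 0, 100], [[0, 0, 0], 0, 140], [[0, 0, 0], 0, 170], [[0, 0, 0], 0, 190]], "newtons": 50}}

```text
clock: 6.65
tcp_pos: [0.4231, -0.3663, 0.0353]
orientation: [-0.002, 0.999, -0.054, 0.003]
wrist_force: [0.1, 3.9, 6.0]
finger_gap: 0.038
```

Emit:
{"op": "step_arm", "data": {"series": [[[0, 0, 0.5], 0, 200], [[0, 0, 1], 0, 200], [[0, 0, 1.5], 0, 200], [[0, 0, 1.9], 0, 200], [[0, 0, 2.0], 0, 200]]}}

```text
clock: 7.28
tcp_pos: [0.4232, -0.3663, 0.0556]
orientation: [-0.002, 0.999, -0.054, 0.003]
wrist_force: [1.4, 0.1, -6.0]
finger_gap: 0.0381
```

Emit:
{"op": "step_arm", "data": {"series": [[[0, 0, 0.2], 0, 200], [[0, 0, 0.3], 0, 200]]}}

```text
clock: 7.52
tcp_pos: [0.423, -0.3661, 0.0558]
orientation: [-0.002, 0.999, -0.054, 0.003]
wrist_force: [5.7, -5.1, -26.3]
finger_gap: 0.0381
```

Emit:
{"op": "step_arm", "data": {"series": [[[0, 0, 0], 0, 150], [[0, 0, 0], 0, 60], [[0, 0, 0], 0, 0], [[0, 0, 3], 0, 0], [[0, 0, 8], 0, 0]]}}

```text
clock: 8.15
tcp_pos: [0.4219, -0.3651, 0.1356]
orientation: [-0.003, 0.999, -0.054, 0.001]
wrist_force: [-0.5, -0.3, 0.3]
finger_gap: 0.0856
```

Run:
```python
from h import *
s=env.get_state(); t=s["tcp_pos"];print(t,s["wrist_force"],s["finger_gap"])
c=cam("scene"); save(c,"s7.png",5,(150,50,260,150))
```

```text
[ 0.42185856 -0.36509161  0.13555788] [-0.47953386 -0.30428342  0.25263529] 0.08557581732440774
```

View pics/s7.png

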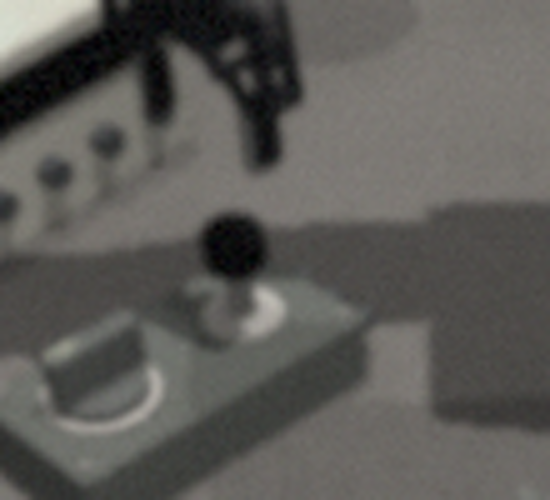

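Emit:
{"op": "step_arm", "data": {"series": [[[1, 5.5, 0], 0.1, 0], [[2, 11, 0], 0.2, 0], [[3, 16.5, 0], 0.3, 0], [[4, 22, 0], 0.4, 0], [[4.8, 26.7, 0], 0.4, 0]], "newtons": 60}}

```text
clock: 8.82
tcp_pos: [0.4732, -0.0997, 0.1447]
orientation: [0.0, 0.989, 0.146, 0.006]
wrist_force: [-0.1, -0.9, 0.1]
finger_gap: 0.0854
```

```bash
cat > wl.py <<'E'
from h import *
from cases import labels
import sys
s=env.get_state(); t=s["tcp_pos"]; q=s["orientation"]; phi=2*np.arctan2(q[2],q[1])
print("tcp",t.round(4),"phi %.3f"%((phi+np.pi/2)%np.pi-np.pi/2),"F",s["wrist_force"].round(1),"gap",s["finger_gap"])
for n in sys.argv[1:]:
    c=cam(n)
    for o in labels(c): print(n,np.round(o[0],4),"ang %.3f"%o[1],np.round(o[2],3),o[3],np.round(o[4]))
E
python3 wl.py top wrist
```

```text
tcp [ 0.4732 -0.0997  0.1447] phi 0.293 F [-0.1 -0.9  0.1] gap 0.08537943467339877
top [ 0.7197 -0.3058] ang 0.383 [0.049 0.031] 198 [371. 142.]
top [0.7047 0.0859] ang 1.508 [0.056 0.036] 332 [214. 143.]
top [0.634  0.1516] ang -0.011 [0.051 0.029] 239 [186. 171.]
top [ 0.6322 -0.0024] ang -0.185 [0.051 0.028] 235 [249. 174.]
top [ 0.6286 -0.1719] ang -0.168 [0.051 0.028] 232 [318. 177.]
top [0.4604 0.0913] ang -0.135 [0.05  0.028] 235 [209. 243.]
top [ 0.3267 -0.3257] ang 1.172 [0.132 0.03 ] 635 [378. 301.]
top [ 0.2448 -0.2003] ang -1.138 [0.041 0.038] 259 [327. 334.]
top [ 0.2395 -0.2733] ang 1.207 [0.066 0.044] 409 [356. 336.]
wrist [ 0.4852 -0.0925] ang -1.204 [0.025 0.014] 493 [257. 171.]
wrist [ 0.4491 -0.102 ] ang -1.538 [0.028 0.013] 326 [255. 213.]
```

Emit:
{"op": "step_arm", "data": {"series": [[[0, 0.3, -4], 0, 0], [[0, 0.3, -8], 0, 0], [[0, 0.3, -12], 0, 0], [[0, 0.3, -15], 0, 0], [[0, 0.3, -15.5], 0, 0]]}}

```text
clock: 9.55
tcp_pos: [0.4713, -0.0948, -0.0118]
orientation: [-0.001, 0.989, 0.148, 0.005]
wrist_force: [0.0, -0.4, 0.5]
finger_gap: 0.0852
```

Run:
```python
from h import *
s=env.get_state(); t=s["tcp_pos"];print(t,s["wrist_force"],s["finger_gap"])
c=cam("wrist"); save(c,"w8.png",1.5)
c=cam("scene"); save(c,"s8.png",5,(210,100,310,220))
```

```text
[ 0.47127932 -0.09476197 -0.01176739] [ 0.01683943 -0.36065213  0.52096343] 0.08524375474382029
```

View pics/w8.png

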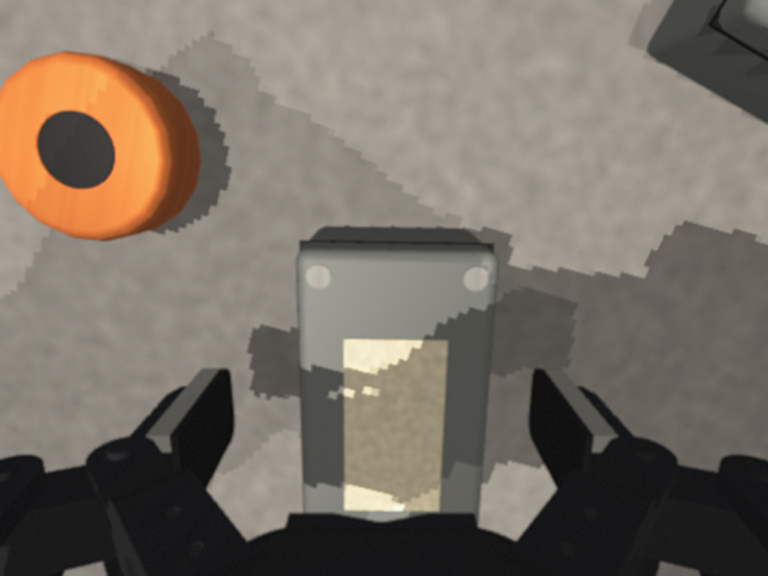

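View pics/s8.png

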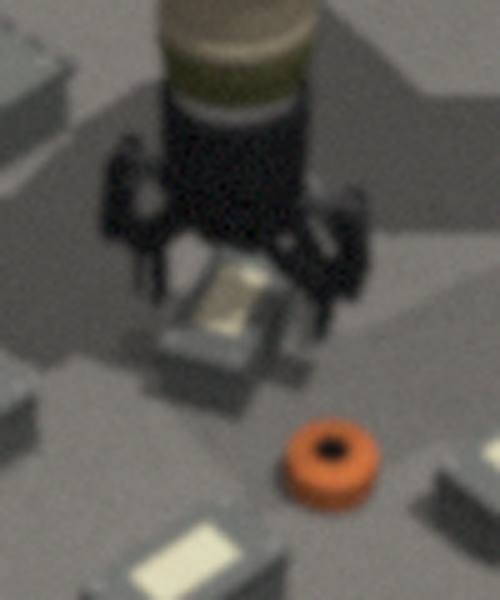

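Emit:
{"op": "step_arm", "data": {"series": [[[0, -0.2, -1], 0, 0], [[0, -0.2, -1.4], 0, 50], [[0, -0.2, -1.4], 0, 100], [[0, -0.2, -1.4], 0, 140], [[0, -0.2, -1.4], 0, 160]]}}

```text
clock: 10.28
tcp_pos: [0.4732, -0.0974, -0.0237]
orientation: [0.0, 0.989, 0.148, 0.006]
wrist_force: [-1.1, -1.4, 4.7]
finger_gap: 0.049
```

Emit:
{"op": "step_arm", "data": {"series": [[[0, 0, 0], 0, 160], [[0, 0, 1.5], 0, 160], [[0, 0, 3], 0, 160], [[0, 0, 3], 0, 160], [[0, 0, 3], 0, 160]]}}

```text
clock: 10.9
tcp_pos: [0.4723, -0.097, 0.0054]
orientation: [-0.001, 0.989, 0.148, 0.005]
wrist_force: [0.1, -0.2, -6.5]
finger_gap: 0.0496
```

Emit:
{"op": "step_arm", "data": {"series": [[[0, 0, 0], 0, 160], [[0, 0, 0], 0, 160]]}}

```text
clock: 11.15
tcp_pos: [0.4716, -0.0967, 0.0046]
orientation: [-0.001, 0.989, 0.148, 0.005]
wrist_force: [-0.7, -0.1, -5.9]
finger_gap: 0.0491
```

Emit:
{"op": "step_arm", "data": {"series": [[[0, 2, 5], 0, 160], [[0, 6, 10], -0.05, 160], [[0.1, 12, 10], -0.1, 160], [[0.2, 18, 10], -0.15, 160], [[0.3, 24, 10], -0.2, 160]], "newtons": 80}}

```text
clock: 11.78
tcp_pos: [0.4751, 0.1368, 0.1047]
orientation: [-0.004, 0.998, 0.056, 0.005]
wrist_force: [0.8, 0.1, -6.6]
finger_gap: 0.0492
```

Emit:
{"op": "step_arm", "data": {"series": [[[0, 6, 0], 0, 160], [[0, 12, 0], 0, 160], [[0, 18, 0], 0, 160], [[0, 24, 0], 0, 160], [[0, 26.5, 0], 0, 160]]}}

```text
clock: 12.4
tcp_pos: [0.5022, 0.2026, 0.1047]
orientation: [-0.028, 0.995, 0.101, 0.001]
wrist_force: [0.1, 0.0, -5.8]
finger_gap: 0.049
```

```bash
python3 wl.py top
python3 - <<'E'
from h import *
c=cam("wrist"); save(c,"w9.png",1.5); save(cam("scene"),"s9.png",1.5)
E
```

```text
tcp [0.5022 0.2026 0.1047] phi 0.202 F [ 0.1  0.  -5.8] gap 0.04901677885958201
top [ 0.7198 -0.3064] ang 0.380 [0.051 0.033] 221 [371. 142.]
top [0.7047 0.086 ] ang 1.502 [0.056 0.037] 341 [214. 143.]
top [0.6362 0.1509] ang 0.063 [0.046 0.028] 198 [186. 171.]
top [ 0.6339 -0.0035] ang -0.092 [0.048 0.029] 206 [250. 173.]
top [ 0.6295 -0.1724] ang -0.141 [0.05  0.029] 214 [318. 176.]
top [0.4607 0.0905] ang 0.014 [0.045 0.028] 185 [209. 243.]
top [0.371  0.3439] ang 0.098 [0.106 0.037] 677 [103. 278.]
top [0.3646 0.4343] ang -1.221 [0.09  0.047] 710 [ 65. 280.]
top [0.3144 0.5341] ang 0.068 [0.065 0.038] 431 [ 23. 300.]
```

View pics/s9.png

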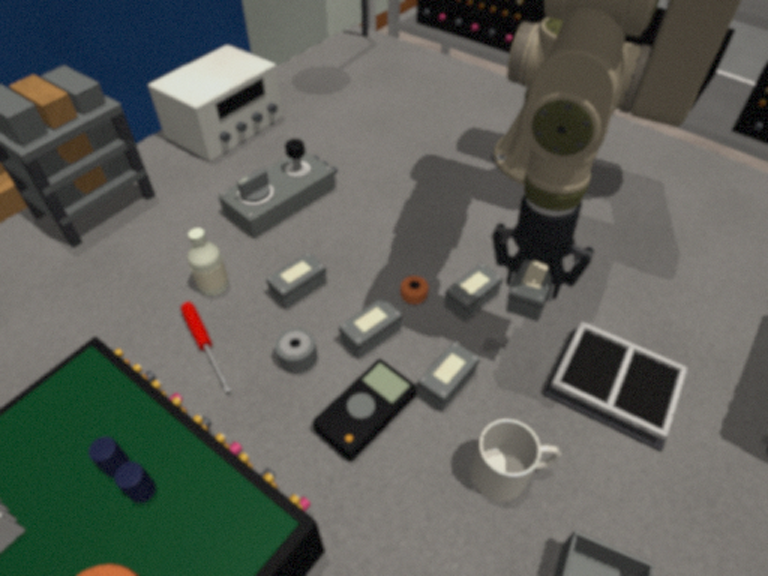

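View pics/w9.png

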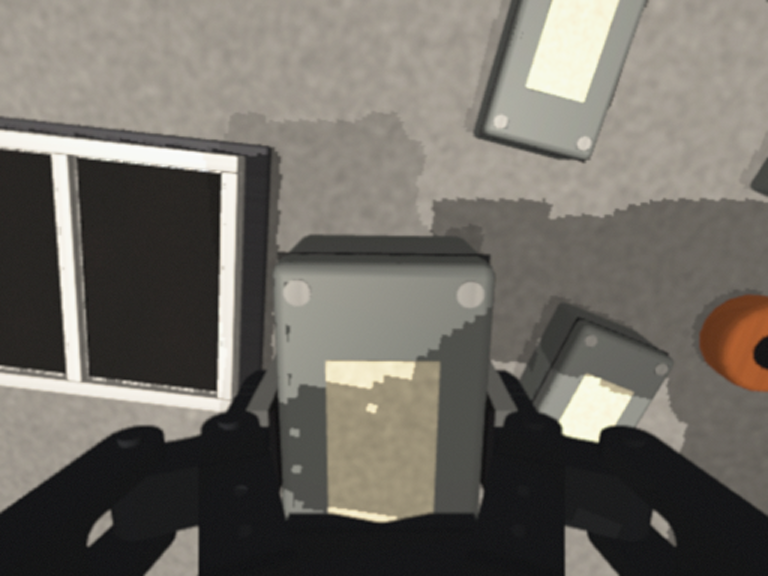

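Run:
```python
from h import *
s=env.get_state(); print(s["joint_pos"].round(3),s["qvel"].round(3),s["tau"].round(1),s["ft_torque"])
```

```text
[ 0.201  0.285 -0.235  1.043  0.055  3.141] [ 0.003 -0.009 -0.016  0.006 -0.     0.001] [  0.1 -47.5  30.6  -0.2   0.3   0. ] [-0.14989709 -0.01228648 -0.03519017]
```

Emit:
{"op": "step_arm", "data": {"series": [[[0, 0, 2], 0.18, 160], [[0, 0, 2], 0.36, 160], [[-1, 4, 2], 0.54, 160], [[-2, 8, 2], 0.72, 160], [[-2.5, 12, 2], 0.9, 160]]}}

```text
clock: 13.18
tcp_pos: [0.4765, 0.323, 0.1248]
orientation: [-0.025, 0.85, 0.526, -0.011]
wrist_force: [0.4, -0.8, -5.8]
finger_gap: 0.0492
```

Emit:
{"op": "step_arm", "data": {"series": [[[0, 2, 0], 0.18, 160], [[0, 4, 0], 0.36, 160], [[0, 6, 0], 0.54, 160], [[0, 8, 0], 0.72, 160], [[0, 9, 0], 0.9, 160]]}}

```text
clock: 13.8
tcp_pos: [0.4765, 0.4135, 0.1245]
orientation: [-0.018, 0.535, 0.845, -0.021]
wrist_force: [0.3, -0.6, -5.9]
finger_gap: 0.0492
```

```bash
cat >> h.py <<'E'
def tool():
    from scipy.spatial.transform import Rotation as Ro
    s=env.get_state(); q=s["orientation"]; R=Ro.from_quat([q[1],q[2],q[3],q[0]]).as_matrix()
    return s,R
E
python3 - <<'E'
from h import *
s,R=tool(); print(R.round(3),"phi",np.arctan2(R[1,0],R[0,0]),s["joint_pos"].round(3))
E
```

```text
[[-0.428  0.902 -0.053]
 [ 0.904  0.428 -0.017]
 [ 0.007 -0.055 -0.998]] phi 2.012991567248009 [0.58  0.499 0.136 1.262 0.015 1.708]
```

Emit:
{"op": "step_arm", "data": {"series": [[[0, 0, 0], 0.18, 160], [[0, 0, 0], 0.36, 160], [[0, 0, 0], 0.54, 160], [[0, 0, 0], 0.72, 160], [[0, 0, 0], 0.9, 160]]}}

```text
clock: 14.42
tcp_pos: [0.4764, 0.413, 0.1242]
orientation: [-0.007, 0.111, 0.993, -0.027]
wrist_force: [0.4, 0.9, -4.8]
finger_gap: 0.0487
```

Emit:
{"op": "step_arm", "data": {"series": [[[0, 0, 0], 0.18, 160], [[0, 0, 0], 0.33, 160], [[0, 0, 0], 0.33, 160], [[0, 0, 0], 0.33, 160]]}}

```text
clock: 14.92
tcp_pos: [0.4765, 0.4127, 0.1242]
orientation: [-0.003, -0.052, 0.998, -0.028]
wrist_force: [0.2, -0.1, -6.1]
finger_gap: 0.0491
```

Run:
```python
from h import *
s,R=tool(); print(R.round(3),"phi",np.arctan2(R[1,0],R[0,0]),s["joint_pos"].round(3),s["tcp_pos"],s["wrist_force"])
c=cam("wrist"); save(c,"w10.png",1.5); np.savez("w10.npz",**c)
```

```text
[[-0.995 -0.104 -0.002]
 [-0.103  0.993 -0.057]
 [ 0.008 -0.056 -0.998]] phi -3.037904872227388 [ 0.61   0.484  0.112  1.233 -0.045  0.507] [0.47647818 0.41270203 0.12417042] [ 0.19648399 -0.13529082 -6.09414017]
```

View pics/w10.png

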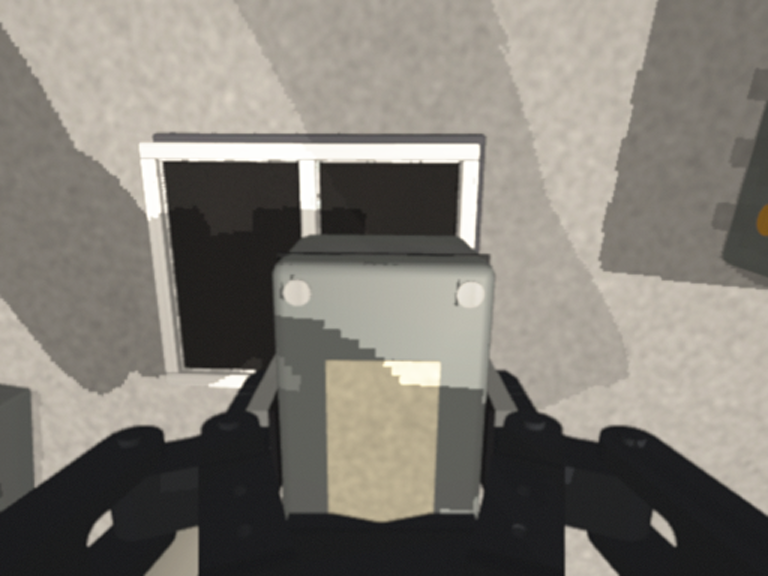

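Run:
```python
from h import *
c=dict(np.load("w10.npz"))
print(back(c,np.array([[140,143],[482,143],[301,160],[318,160]])/1.5,.036))
u=proj(c,[[.3976,.4494,.036],[.4173,.2743,.036]])*1.5; print(u)
# case top corners: predicted
s,R=tool(); t=s["tcp_pos"]
for x in (-.0511,.0439):
  for y in (-.025,.025): print(proj(c,[t+R@np.array([x,y,-.069])])*1.5)
```

```text
[[0.41659337 0.27600076 0.036     ]
 [0.39839277 0.45152339 0.036     ]
 [0.41619442 0.36067595 0.036     ]
 [0.41526567 0.36948501 0.036     ]]
[[478.02280953 140.91042765]
 [136.82361962 144.05139849]]
[[284.22050629 615.41375264]]
[[471.25285739 615.40611851]]
[[261.66959626 268.92891449]]
[[491.81035103 268.82933983]]
```

Emit:
{"op": "step_arm", "data": {"series": [[[-0.8, -0.3, -3], 0, 160], [[-0.8, -0.3, -6], 0, 160], [[-0.8, -0.3, -9], 0, 160], [[-0.8, -0.3, -10.5], 0, 160], [[-0.8, -0.3, -10.8], 0, 160]]}}

```text
clock: 15.6
tcp_pos: [0.468, 0.4093, 0.0153]
orientation: [-0.003, -0.052, 0.998, -0.029]
wrist_force: [0.3, -0.4, -5.9]
finger_gap: 0.0493
```

Run:
```python
from h import *
s,R=tool(); print(s["tcp_pos"],s["wrist_force"])
save(cam("scene"),"s11.png",4,(340,130,480,260));save(cam("wrist"),"w11.png",1.5)
```

```text
[0.46800413 0.40931281 0.01530786] [ 0.31403821 -0.44632485 -5.90568416]
```

View pics/s11.png

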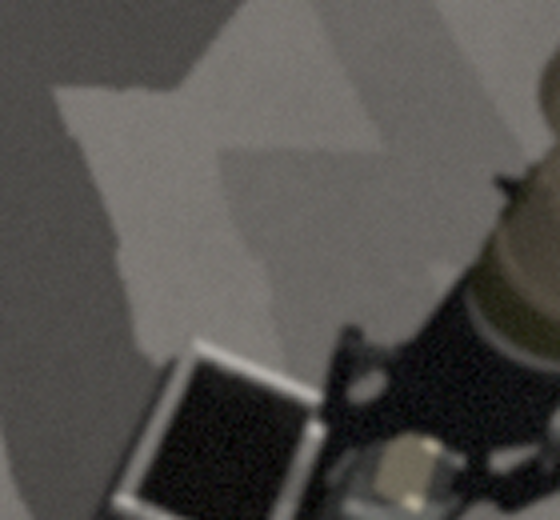

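View pics/w11.png

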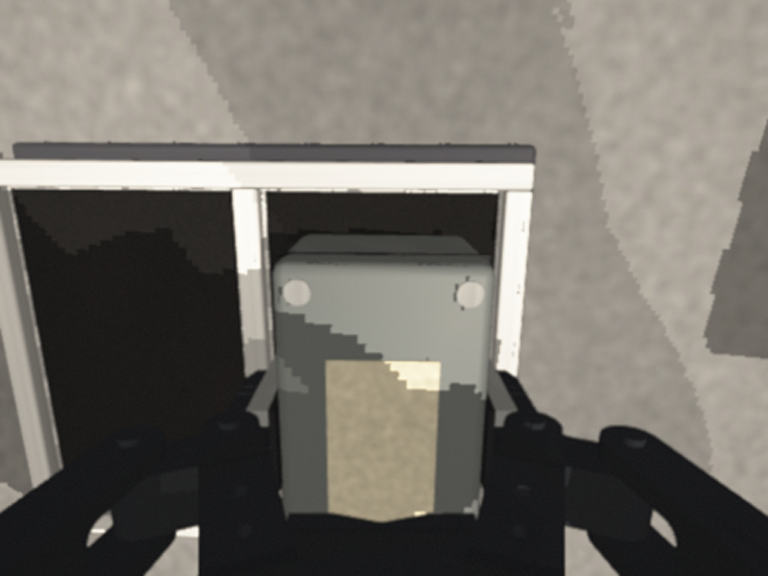

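Emit:
{"op": "step_arm", "data": {"series": [[[0, 0, -0.5], 0, 160], [[0, 0, -0.8], 0, 160], [[0, 0, -0.8], 0, 160]]}}

```text
clock: 16.08
tcp_pos: [0.4689, 0.41, 0.0088]
orientation: [-0.002, -0.052, 0.998, -0.028]
wrist_force: [-0.3, 0.4, -6.2]
finger_gap: 0.0492
```

Emit:
{"op": "step_arm", "data": {"series": [[[0, 0, 0], 0, 120], [[0, 0, 0], 0, 80], [[0, 0, 0], 0, 60], [[0, 0, 2], 0, 60], [[0, 0, 7], 0, 60]]}}

```text
clock: 16.7
tcp_pos: [0.4675, 0.4089, 0.0776]
orientation: [-0.004, -0.052, 0.998, -0.029]
wrist_force: [-0.0, 1.1, 0.3]
finger_gap: 0.0655
```

Run:
```python
from h import *
s,R=tool(); print(s["tcp_pos"],s["wrist_force"],s["finger_gap"])
c=cam("wrist");save(c,"w12.png",1.5); np.savez("w12.npz",**c)
```

```text
[0.46747479 0.40892178 0.07756957] [-0.02251387  1.13548639  0.33653688] 0.06548775944585179
```

View pics/w12.png

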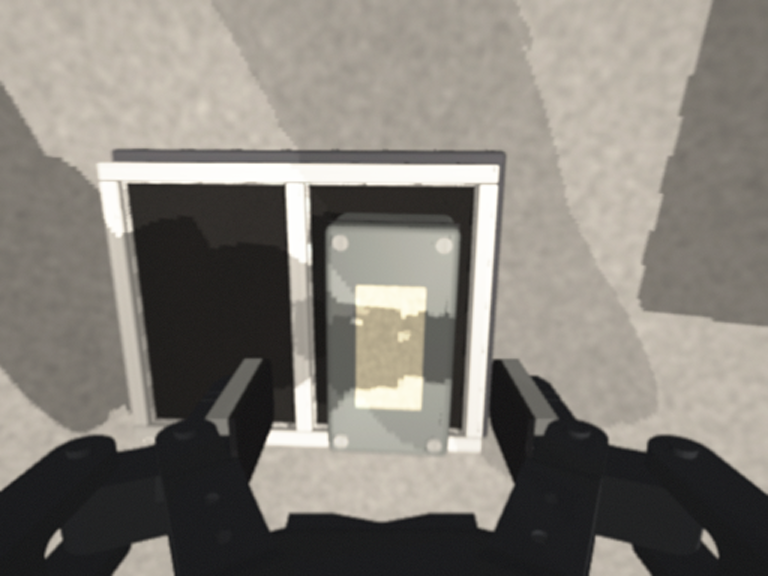

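Emit:
{"op": "step_arm", "data": {"series": [[[0, -2, 4], -0.05, 0], [[-0.3, -8, 5], -0.1, 0], [[-0.6, -14, 5], -0.16, 0], [[-0.9, -20, 5], -0.21, 0], [[-1.1, -26, 5], -0.26, 0]], "newtons": 60}}

```text
clock: 17.38
tcp_pos: [0.461, 0.1502, 0.1378]
orientation: [-0.001, 0.079, 0.997, -0.026]
wrist_force: [0.7, 0.2, -0.5]
finger_gap: 0.0856
```

Emit:
{"op": "step_arm", "data": {"series": [[[0, -4, 0], 0, 0], [[0, -6, 0], 0, 0], [[0, -6, 0], 0, 0]]}}

```text
clock: 17.75
tcp_pos: [0.4617, 0.089, 0.1387]
orientation: [0.0, 0.08, 0.996, -0.025]
wrist_force: [0.5, 0.7, 0.1]
finger_gap: 0.0853
```

```bash
python3 wl.py top wrist;  python3 - <<'E'
from h import *
s,R=tool(); print(R.round(3))
c=cam("wrist");save(c,"w13.png",1.5); np.savez("w13.npz",**c); save(cam("top"),"t13.png",1.5)
E
```

```text
tcp [0.4617 0.089  0.1387] phi -0.160 F [0.5 0.7 0.1] gap 0.08532606921387191
top [ 0.7195 -0.306 ] ang 0.367 [0.05  0.032] 209 [371. 142.]
top [0.7048 0.0861] ang 1.491 [0.056 0.036] 334 [214. 143.]
top [0.6346 0.1516] ang -0.020 [0.05  0.029] 229 [186. 171.]
top [ 0.6329 -0.0028] ang -0.158 [0.05  0.028] 226 [249. 173.]
top [ 0.6292 -0.1721] ang -0.152 [0.051 0.029] 227 [318. 177.]
top [0.4683 0.4249] ang 0.173 [0.05 0.03] 252 [ 71. 237.]
top [0.2235 0.2624] ang -1.300 [0.084 0.054] 768 [135. 341.]
wrist [0.6213 0.1496] ang -0.543 [0.033 0.02 ] 588 [348. 340.]
[[-0.988  0.157 -0.004]
 [ 0.157  0.986 -0.05 ]
 [-0.004 -0.05  -0.999]]
```

View pics/w13.png

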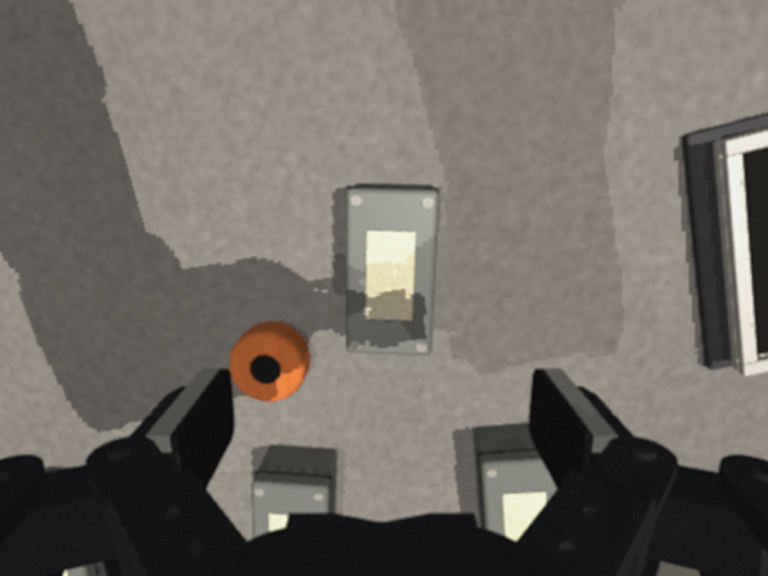

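View pics/t13.png

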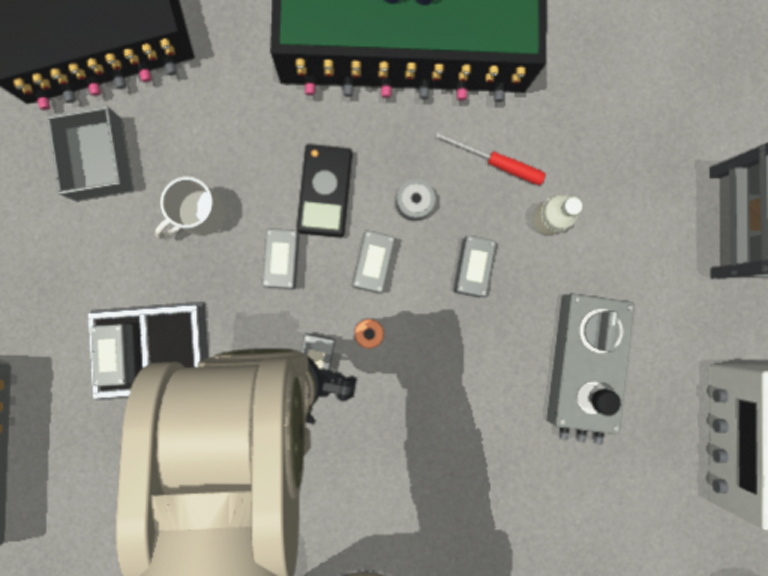

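Run:
```python
from h import *
c=dict(np.load("w13.npz"))
p=back(c,np.array([[348,187],[439,187],[434,354],[347,351]])/1.5,.045); print(p,p.mean(0)); e=p[0]+p[1]-p[2]-p[3];print(np.arctan2(e[1],e[0])%np.pi, np.linalg.norm(e)/2)
```

```text
[[0.40817696 0.07713971 0.045     ]
 [0.41556732 0.12460191 0.045     ]
 [0.5089716  0.10984617 0.045     ]
 [0.50027072 0.0601627  0.045     ]] [0.45824665 0.09293762 0.045     ]
2.9721648687021722 0.0940963458879953
```

Emit:
{"op": "step_arm", "data": {"series": [[[-0.7, 0.1, -4], 0, 0], [[-0.7, 0.1, -8], 0, 0], [[-0.7, 0.1, -12], 0, 0], [[-0.7, 0.1, -15], 0, 0], [[-0.7, 0.1, -16.4], 0, 0]]}}

```text
clock: 18.58
tcp_pos: [0.453, 0.0928, -0.0275]
orientation: [-0.002, 0.077, 0.997, -0.026]
wrist_force: [-0.0, 0.2, 0.5]
finger_gap: 0.0857
```

Emit:
{"op": "step_arm", "data": {"series": [[[0, 0, 0], 0, 50], [[0, 0, 0], 0, 100], [[0, 0, 0], 0, 140], [[0, 0, 0], 0, 160], [[0, 0, 0], 0, 160]]}}

```text
clock: 19.2
tcp_pos: [0.4539, 0.0924, -0.0258]
orientation: [-0.0, 0.077, 0.997, -0.026]
wrist_force: [-1.9, -2.3, 5.7]
finger_gap: 0.05
```

Emit:
{"op": "step_arm", "data": {"series": [[[0, 0, 1], 0, 160], [[0, 0, 2], 0, 160], [[0, 0, 3], 0, 160], [[0, 0, 3], 0, 160], [[0, 0, 3], 0, 160]]}}

```text
clock: 19.82
tcp_pos: [0.4538, 0.0924, 0.0041]
orientation: [-0.001, 0.077, 0.997, -0.026]
wrist_force: [0.2, -0.3, -6.3]
finger_gap: 0.0496
```

Emit:
{"op": "step_arm", "data": {"series": [[[0, 0, 0], 0, 160], [[0, 0, 0], 0, 160]]}}

```text
clock: 20.08
tcp_pos: [0.4533, 0.0924, 0.0037]
orientation: [-0.001, 0.077, 0.997, -0.026]
wrist_force: [-0.8, -0.0, -6.0]
finger_gap: 0.0498
```

Emit:
{"op": "step_arm", "data": {"series": [[[0, 2, 5], 0, 160], [[0.5, 7, 9], 0.07, 160], [[1, 13, 9], 0.14, 160], [[1.5, 19, 9], 0.2, 160], [[2.1, 23.4, 9], 0.265, 160]], "newtons": 80}}

```text
clock: 20.7
tcp_pos: [0.474, 0.3289, 0.0934]
orientation: [0.002, -0.057, 0.998, -0.026]
wrist_force: [0.2, -0.9, -6.5]
finger_gap: 0.0492
```

Emit:
{"op": "step_arm", "data": {"series": [[[0, 0, 0], 0, 160], [[0, 0, 0], 0, 160]]}}

```text
clock: 20.95
tcp_pos: [0.4732, 0.3286, 0.0925]
orientation: [0.002, -0.057, 0.998, -0.026]
wrist_force: [-0.4, -1.2, -6.4]
finger_gap: 0.0492
```

Run:
```python
from h import *
s,R=tool(); print(R.round(3),np.arctan2(R[1,0],R[0,0])%np.pi,s["tcp_pos"],s["wrist_force"],s["finger_gap"])
c=cam("wrist");save(c,"w14.png",1.5); np.savez("w14.npz",**c)
```

```text
[[-0.993 -0.114  0.006]
 [-0.114  0.992 -0.052]
 [-0.    -0.053 -0.999]] 0.11432911012961444 [0.47316498 0.3285619  0.09247041] [-0.44545458 -1.23108018 -6.43959791] 0.04920489229343868
```

View pics/w14.png

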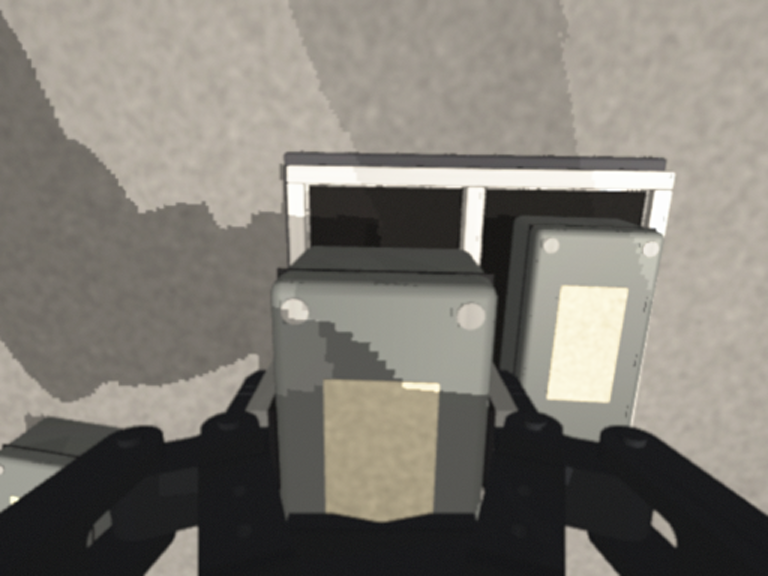

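Run:
```python
from h import *
c=dict(np.load("w14.npz"))
print(back(c,np.array([[310,190],[462,190],[485,190],[645,190]])/1.5,.030))
print(back(c,np.array([[530,228],[661,234]])/1.5,.0695))
c=dict(np.load("w12.npz"))
p=back(c,np.array([[328,222],[460,222],[451,453],[329,452]])/1.5,.0695);print(p,p.mean(0))
```

```text
[[0.42637715 0.28700029 0.03      ]
 [0.41798935 0.35774051 0.03      ]
 [0.41675078 0.3682424  0.03      ]
 [0.40836627 0.43973477 0.03      ]]
[[0.42706752 0.38181856 0.0695    ]
 [0.42333565 0.43174207 0.0695    ]]
[[0.42609867 0.38526669 0.0695    ]
 [0.42070739 0.4334652  0.0695    ]
 [0.5154631  0.4435212  0.0695    ]
 [0.52220627 0.39310492 0.0695    ]] [0.47111886 0.4138395  0.0695    ]
```

Emit:
{"op": "step_arm", "data": {"series": [[[0.1, -0.3, -3], -0.01, 160], [[0.1, -0.3, -6], -0.01, 160], [[0.1, -0.3, -8], -0.01, 160], [[0.1, -0.3, -8.6], -0.01, 160], [[0.1, -0.3, -8.6], -0.01, 160]]}}

```text
clock: 21.62
tcp_pos: [0.4744, 0.3241, 0.0068]
orientation: [0.001, -0.051, 0.998, -0.026]
wrist_force: [0.1, -0.3, -6.4]
finger_gap: 0.0495
```

Run:
```python
from h import *
s,R=tool(); print(s["tcp_pos"],s["wrist_force"])
save(cam("wrist"),"w15.png",1.5)
```

```text
[0.47441169 0.3241281  0.0068327 ] [ 0.13509098 -0.30461853 -6.44549698]
```

View pics/w15.png

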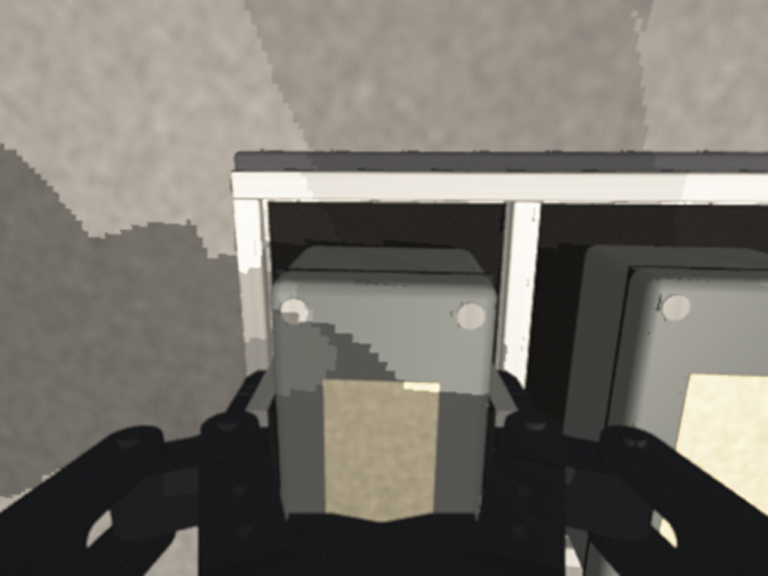

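Emit:
{"op": "step_arm", "data": {"series": [[[0, 0.2, -0.4], 0, 160], [[0, 0.2, -0.7], 0, 160], [[0, 0.2, -0.7], 0, 160]]}}

```text
clock: 22.05
tcp_pos: [0.4748, 0.3266, 0.0004]
orientation: [0.002, -0.051, 0.998, -0.026]
wrist_force: [0.0, -0.4, -6.4]
finger_gap: 0.0494
```

Emit:
{"op": "step_arm", "data": {"series": [[[0, 0, 0], 0, 120], [[0, 0, 0], 0, 85], [[0, 0, 0], 0, 75], [[0, 0, 2], 0, 75], [[0, 0, 7], 0, 75]]}}

```text
clock: 22.68
tcp_pos: [0.4732, 0.3258, 0.0694]
orientation: [-0.0, -0.051, 0.998, -0.027]
wrist_force: [0.7, 0.6, 0.2]
finger_gap: 0.0601
```

Emit:
{"op": "step_arm", "data": {"series": [[[0, -4, 3], 0, 0], [[0, -10, 4], 0, 0], [[0, -15, 4], 0, 0], [[0, -20, 4], 0, 0], [[0, -25, 4], 0, 0]]}}

```text
clock: 23.3
tcp_pos: [0.4738, 0.0742, 0.1104]
orientation: [0.001, -0.051, 0.998, -0.027]
wrist_force: [1.5, 0.4, 0.3]
finger_gap: 0.0854
```

```bash
python3 wl.py top;  python3 - <<'E'
from h import *
c=cam("top"); save(c,"t16.png",1.5); np.savez("t16.npz",**c); c=cam("scene");save(c,"s16.png",1.5); save(c,"s16b.png",5,(360,200,470,300))
E
```

```text
tcp [0.4738 0.0742 0.1104] phi 0.103 F [1.5 0.4 0.3] gap 0.08537393230938485
top [ 0.7195 -0.3054] ang 0.371 [0.048 0.03 ] 190 [371. 142.]
top [0.7046 0.086 ] ang 1.502 [0.056 0.036] 330 [214. 143.]
top [0.6334 0.1519] ang -0.049 [0.051 0.029] 245 [186. 172.]
top [ 0.632  -0.0022] ang -0.194 [0.051 0.028] 240 [249. 174.]
top [ 0.6283 -0.1717] ang -0.194 [0.051 0.028] 234 [317. 177.]
top [0.4792 0.3367] ang 0.080 [0.051 0.028] 246 [108. 233.]
top [0.4698 0.4222] ang 0.137 [0.051 0.029] 264 [ 72. 237.]
top [0.28   0.2144] ang -1.235 [0.072 0.047] 585 [156. 317.]
top [0.2531 0.116 ] ang -0.046 [0.048 0.036] 307 [197. 329.]
top [0.2472 0.3163] ang -0.139 [0.049 0.036] 318 [113. 331.]
```

View pics/t16.png

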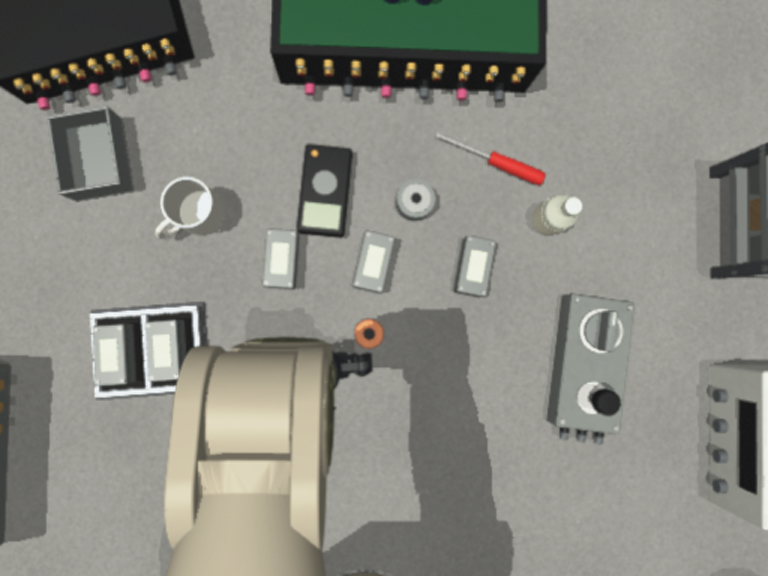

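View pics/s16b.png

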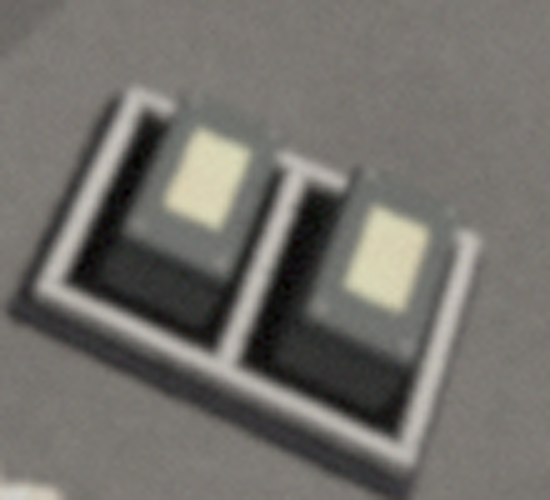

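Emit:
{"op": "step_arm", "data": {"series": [[[0.5, -5, 2], -0.04, 0], [[1, -11, 3], -0.08, 0], [[1.5, -17, 3], -0.12, 0], [[2.2, -23, 3], -0.16, 0], [[3, -29, 3], -0.2, 0]], "newtons": 40}}

```text
clock: 24.08
tcp_pos: [0.5049, -0.2173, 0.141]
orientation: [-0.001, 0.051, 0.998, -0.027]
wrist_force: [1.4, -0.3, 0.1]
finger_gap: 0.0851
```

Emit:
{"op": "step_arm", "data": {"series": [[[0.5, -5, 0], 0, 0], [[1, -10, 0], 0, 0], [[1.7, -15, 0], 0, 0], [[1.7, -16.3, 0], 0, 0], [[1.7, -16.3, 0], 0, 0]]}}

```text
clock: 24.7
tcp_pos: [0.5223, -0.3799, 0.1407]
orientation: [-0.001, 0.051, 0.998, -0.027]
wrist_force: [-1.2, 1.0, -0.1]
finger_gap: 0.0854
```

Run:
```python
from h import *
s,R=tool(); print(R.round(3),np.arctan2(R[1,0],R[0,0]),s["tcp_pos"],s["wrist_force"])
c=cam("wrist");save(c,"w17.png",1.5); np.savez("w17.npz",**c)
```

```text
[[-0.995  0.101 -0.005]
 [ 0.102  0.993 -0.054]
 [-0.    -0.054 -0.999]] 3.0397986099094516 [ 0.52228784 -0.37994754  0.14069585] [-1.1745118   1.04158339 -0.09589336]
```

View pics/w17.png

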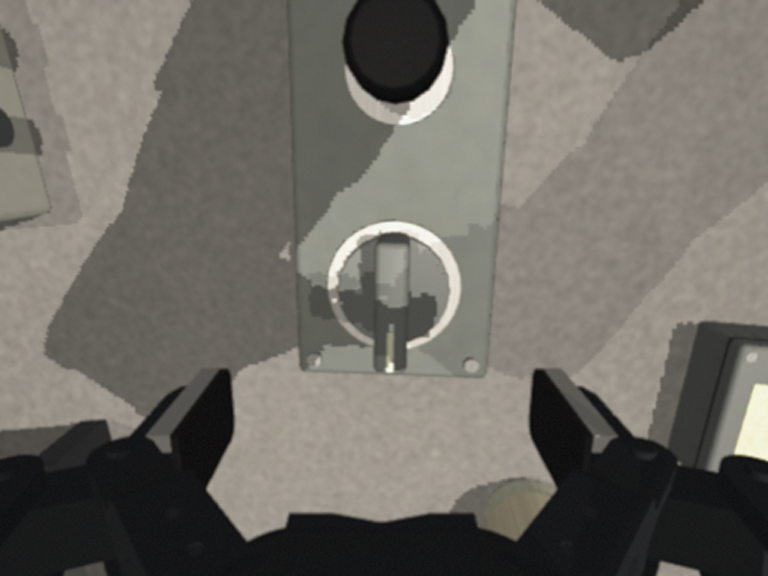

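Run:
```python
from h import *
c=dict(np.load("w17.npz"))
p=back(c,np.array([[392,234],[390,372]])/1.5,.096);print(p,p.mean(0),np.linalg.norm(p[0]-p[1]))
print(back(c,np.array([[395,286]])/1.5,.053), back(c,np.array([[396,43]])/1.5,.118))
```

```text
[[ 0.48912461 -0.37329056  0.096     ]
 [ 0.55523619 -0.38061434  0.096     ]] [ 0.5221804  -0.37695245  0.096     ] 0.06651600556683607
[[ 0.52433305 -0.37647918  0.053     ]] [[ 0.41695869 -0.36416687  0.118     ]]
```

Emit:
{"op": "step_arm", "data": {"series": [[[-0.3, 0.1, -4], 0, 0], [[-0.3, 0.1, -7], 0, 0], [[-0.3, 0.1, -9], 0, 0], [[-0.3, 0.1, -10], 0, 0], [[-0.3, 0.1, -10], 0, 0]]}}

```text
clock: 25.38
tcp_pos: [0.5192, -0.3765, 0.0407]
orientation: [-0.002, 0.05, 0.998, -0.026]
wrist_force: [-0.3, 0.4, 1.0]
finger_gap: 0.0851
```

Emit:
{"op": "step_arm", "data": {"series": [[[0, 0, 0], 0, 60], [[0, 0, 0], 0, 120], [[0, 0, 0], 0, 170], [[0, 0, 0], 0, 200], [[0, 0, 0], 0, 220]]}}

```text
clock: 26.0
tcp_pos: [0.5193, -0.38, 0.042]
orientation: [-0.001, 0.051, 0.998, -0.029]
wrist_force: [-2.2, -8.2, 1.3]
finger_gap: 0.0161
```

Emit:
{"op": "step_arm", "data": {"series": [[[0, 0, 0], 0, 230], [[0, 0, 0], 0, 230]]}}

```text
clock: 26.25
tcp_pos: [0.5192, -0.3801, 0.042]
orientation: [-0.001, 0.051, 0.998, -0.029]
wrist_force: [-0.2, -1.1, 0.4]
finger_gap: 0.0156
```

Run:
```python
from h import *
s,R=tool(); print(s["tcp_pos"],s["wrist_force"],s["finger_gap"],s["ft_torque"])
c=cam("wrist");save(c,"w18.png",1.5)
```

```text
[ 0.51923068 -0.38008325  0.04201725] [-0.24601263 -1.09300283  0.41987242] 0.015588118007232518 [ 0.41612032 -0.01332928 -0.13211645]
```

View pics/w18.png

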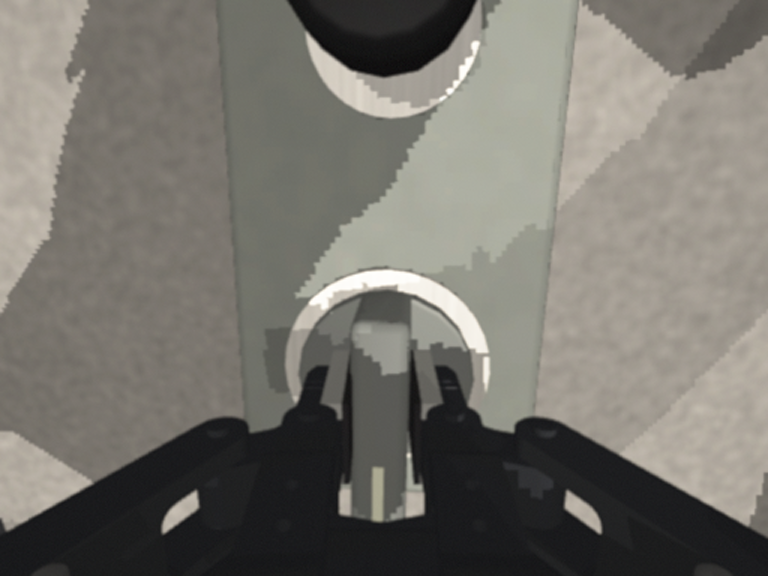

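Emit:
{"op": "step_arm", "data": {"series": [[[-0.05, 0.1, 0], -0.15, 230], [[-0.1, 0.2, 0], -0.3, 230], [[-0.1, 0.27, 0], -0.45, 230], [[-0.1, 0.34, 0], -0.6, 230], [[-0.1, 0.4, 0], -0.75, 230]]}}

```text
clock: 26.92
tcp_pos: [0.5197, -0.3756, 0.042]
orientation: [-0.011, 0.415, 0.909, -0.026]
wrist_force: [3.3, 1.1, -0.9]
finger_gap: 0.0156
```

Emit:
{"op": "step_arm", "data": {"series": [[[0, 0.05, 0], -0.15, 230], [[0, 0.1, 0], -0.29, 230], [[0, 0.1, 0], -0.3, 230]]}}

```text
clock: 27.3
tcp_pos: [0.5208, -0.3741, 0.042]
orientation: [-0.014, 0.546, 0.838, -0.023]
wrist_force: [4.2, 0.6, -0.2]
finger_gap: 0.0157
```

Run:
```python
from h import *
s,R=tool(); print(np.arctan2(R[1,0],R[0,0]),s["tcp_pos"],s["wrist_force"],s["finger_gap"],s["ft_torque"])
c=cam("wrist");save(c,"w19.png",1.5)
```

```text
1.9871881016865767 [ 0.52077996 -0.37408908  0.04197443] [ 4.17792915  0.62466639 -0.19365301] 0.015696752183466875 [ 0.52180441 -1.21443473 -0.09717928]
```

View pics/w19.png

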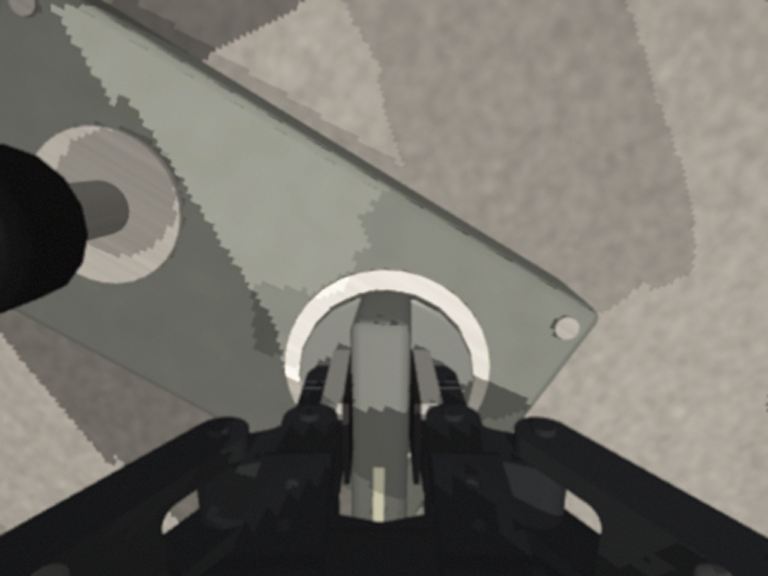

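Emit:
{"op": "step_arm", "data": {"series": [[[0, 0, 0], 0, 200], [[0, 0, 0], 0, 150], [[0, 0, 0], 0, 120], [[0, 0, 3], 0, 120], [[0, 0, 8], 0, 120]]}}

```text
clock: 27.98
tcp_pos: [0.5191, -0.3731, 0.1207]
orientation: [-0.017, 0.545, 0.838, -0.023]
wrist_force: [-0.4, -0.5, 0.9]
finger_gap: 0.0455
```

Run:
```python
from h import *
s,R=tool(); print(np.arctan2(R[1,0],R[0,0]),s["tcp_pos"],s["wrist_force"],s["finger_gap"])
c=cam("scene");save(c,"s20.png",5,(130,80,250,180))
c=cam("wrist");save(c,"w20.png",1.5); np.savez("w20.npz",**c)
print(back(c,[[100,100]],.118))
```

```text
1.9880598692560274 [ 0.51908136 -0.37310222  0.12065372] [-0.37245764 -0.49500793  0.85086847] 0.04546886625483731
[[ 0.41582249 -0.34715449  0.118     ]]
```

View pics/w20.png

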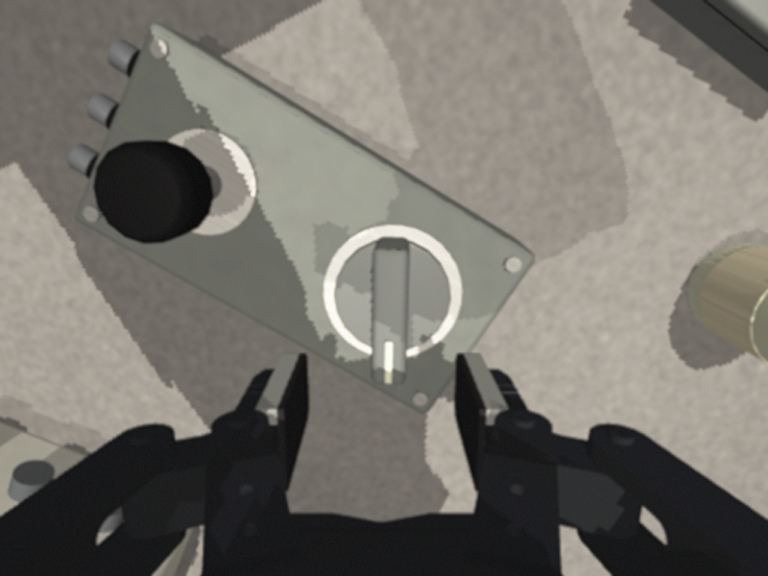

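Emit:
{"op": "step_arm", "data": {"series": [[[-3, 0.3, 1], 0, 180], [[-6, 0.7, 1], 0, 230], [[-10.4, 1.1, 1], 0, 255], [[-10.4, 1.1, 1], 0, 255], [[-10.4, 1.1, 1], 0, 255]]}}

```text
clock: 28.7
tcp_pos: [0.4196, -0.3661, 0.1385]
orientation: [-0.009, 0.545, 0.838, -0.024]
wrist_force: [0.6, 0.0, -0.4]
finger_gap: 0.0001
```

Run:
```python
from h import *
s,R=tool(); print(np.arctan2(R[1,0],R[0,0]),s["tcp_pos"],s["wrist_force"],s["finger_gap"])
c=cam("scene");save(c,"s21.png",5,(130,60,250,170))
c=cam("wrist");save(c,"w21.png",1.5)
```

```text
1.9878669104193678 [ 0.41955649 -0.36610207  0.13852047] [ 0.61032177  0.04302534 -0.40736117] 6.553567125512661e-05
```

View pics/w21.png

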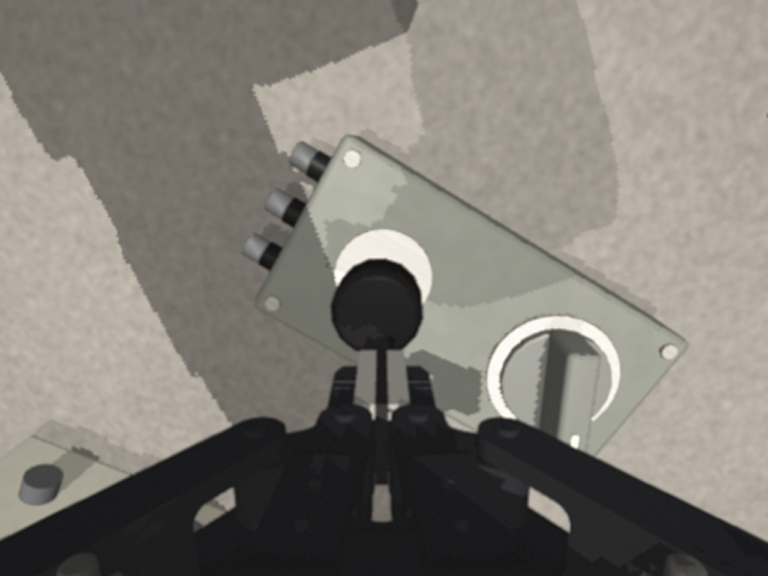

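View pics/s21.png

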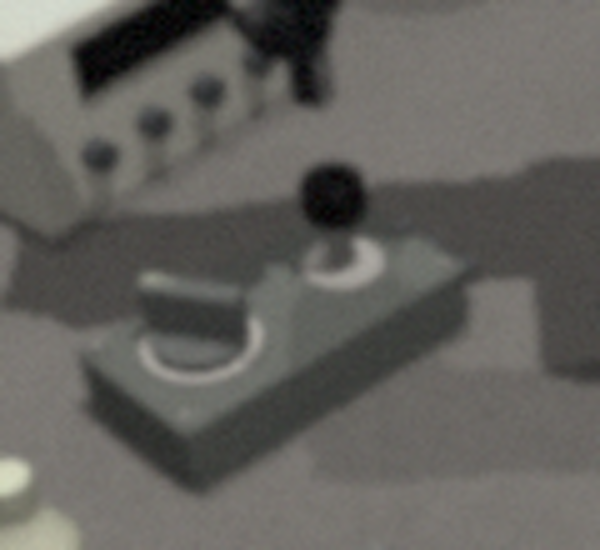

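Emit:
{"op": "step_arm", "data": {"series": [[[-0.3, 0.3, -2], 0, 255], [[-0.3, 0.3, -4], 0, 255], [[-0.3, 0.3, -5], 0, 255], [[-0.3, 0.3, -5.7], 0, 255], [[-0.3, 0.3, -6.2], 0, 255]]}}

```text
clock: 29.42
tcp_pos: [0.4178, -0.363, 0.0768]
orientation: [-0.009, 0.545, 0.838, -0.024]
wrist_force: [-0.9, 1.3, 2.3]
finger_gap: -0.0
```

Emit:
{"op": "step_arm", "data": {"series": [[[0, 0, -0.5], 0, 255], [[0, 0, -0.9], 0, 255], [[0, 0, -1.1], 0, 255], [[0, 0, -1.3], 0, 255]]}}

```text
clock: 29.92
tcp_pos: [0.4181, -0.3632, 0.0652]
orientation: [-0.008, 0.545, 0.838, -0.024]
wrist_force: [-3.0, 5.0, 18.1]
finger_gap: -0.0001
```

Emit:
{"op": "step_arm", "data": {"series": [[[0, 0, 0], 0, 255], [[0, 0, 0], 0, 255], [[0, 0, 3], 0, 255], [[0, 0, 8], 0, 255], [[-3, 3, 13], 0, 255]]}}

```text
clock: 30.55
tcp_pos: [0.3904, -0.3359, 0.1936]
orientation: [-0.007, 0.545, 0.838, -0.024]
wrist_force: [0.1, 0.0, 0.2]
finger_gap: -0.0002
```

Emit:
{"op": "step_arm", "data": {"series": [[[-3, 5, 0], 0, 255], [[-4, 11, 0], 0, 255], [[-4, 17, 0], 0, 255]]}}

```text
clock: 30.92
tcp_pos: [0.3495, -0.1646, 0.1936]
orientation: [-0.007, 0.546, 0.838, -0.024]
wrist_force: [1.2, -0.2, -0.6]
finger_gap: 0.0001
```

```bash
python3 wl.py top
python3 - <<'E'
from h import *
c=cam("scene");save(c,"s22.png",1.5); save(c,"s22b.png",5,(130,60,250,170)); save(c,"s22c.png",5,(360,200,470,300))
c=cam("top");save(c,"t22.png",1.5)
E
```

```text
tcp [ 0.3495 -0.1646  0.1936] phi -1.155 F [ 1.2 -0.2 -0.6] gap 0.00013198562961136198
top [ 0.7195 -0.3053] ang 0.371 [0.048 0.029] 188 [371. 142.]
top [0.7046 0.086 ] ang 1.502 [0.056 0.036] 330 [214. 143.]
top [0.6332 0.1519] ang -0.039 [0.051 0.029] 245 [186. 172.]
top [ 0.6321 -0.0022] ang -0.196 [0.051 0.028] 240 [249. 174.]
top [ 0.6283 -0.1717] ang -0.181 [0.051 0.028] 236 [317. 177.]
top [0.4797 0.3366] ang 0.085 [0.05  0.028] 242 [108. 233.]
top [0.4696 0.4221] ang 0.137 [0.051 0.029] 263 [ 72. 237.]
```

View pics/s22b.png

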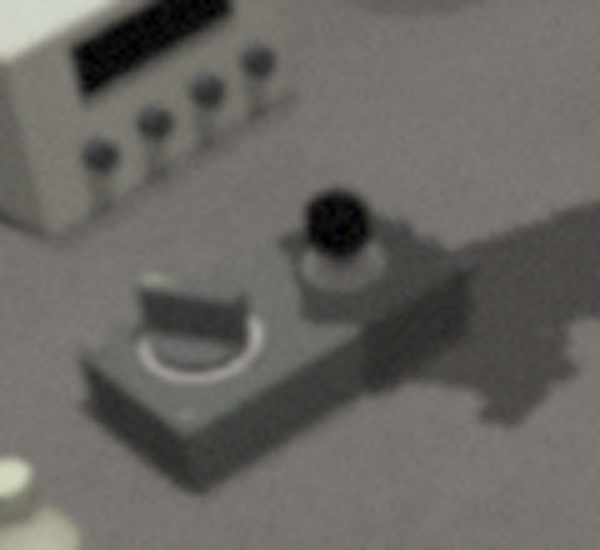

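View pics/t22.png

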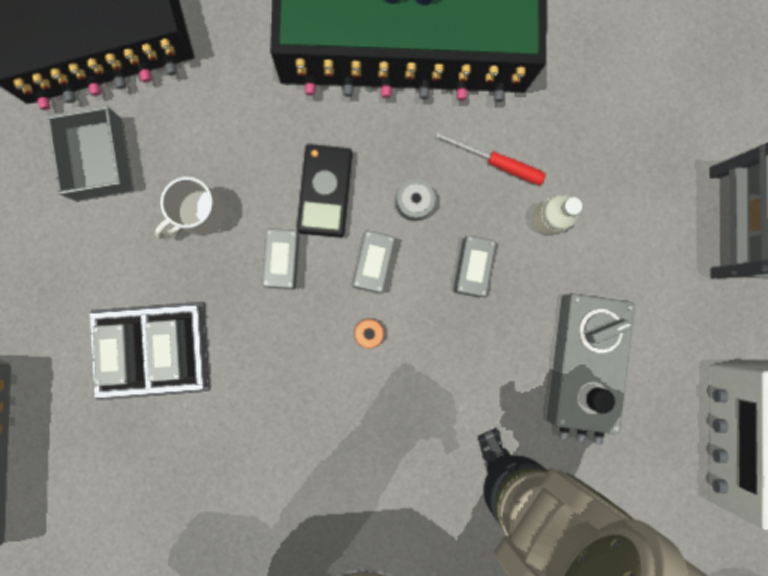

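View pics/s22.png

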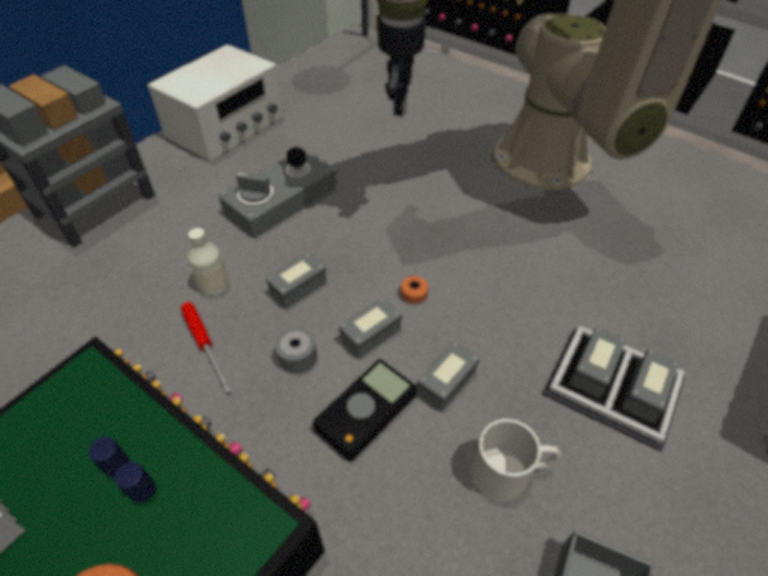

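Emit:
{"op": "step_arm", "data": {"series": [[[0, 0, 0], 0, 255], [[0, 0, 0], 0, 255]]}}

```text
clock: 31.32
tcp_pos: [0.3503, -0.1646, 0.1937]
orientation: [-0.007, 0.544, 0.839, -0.024]
wrist_force: [-1.0, -0.0, 0.6]
finger_gap: -0.0001
```

```bash
python3 -c "
from workcell import env
print(env.hand_in())"
```

```text
the job is handed in; nothing more can be done
None
```

The job is done and handed in at about 31 s. `hand_in` reports no verdict, so these results are my own readings.

- **Isolator out:** I pulled the knob up until it stayed out when released, confirmed in the scene camera.
- **Heavy cases:** The first two cases I lifted weighed about 6.0 N each at the wrist, so both were heavy. I laid one in each bay of the tray, lid up. The other three cases were never touched or lifted, because both heavy ones were already found.
- **Clamp and isolator home:** I turned the clamp clockwise by 1.05 rad and it stayed there. I then pushed the knob home with about 18 N.

**Last checks:** In the final pictures the knob sits at the same pixel as when it was home at the start, and the clamp is turned. Both cases lie flat and centred in their bays. The three empty cases are within about 1 mm of where they started, none of the bystanders has visibly moved, and the arm is clear of everything. I did not measure the tray's sinking directly. About 12 N of load means it should be near 12 mm.

**What went wrong:**
- The fingertips sit about 30 mm (shut) to 43 mm (open) above the reported TCP, so my first grasp closed above the knob. I worked out the offset from contact and the pictures and corrected for it.
- The last joint reached its limit on the way to the tray, which left the tool tilted by about 0.05 rad. I turned the tool half a turn and allowed for the tilt.

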